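Load tissue cassettes into the wire basket and lock it on the agitator

ROBOT

A 6-joint arm with a two-finger parallel gripper is mounted at the origin on a cart in front of the work surface, level with it; the furniture and walls round the work are solid. World frame = base frame: x ahead of the robot, y to its left, z up, the work surface at z = 0. Lengths are in mm, angles in rad, forces in N, time in s.
With the tool pointing down it reaches from about 425 to 925 mm from the base axis. Payload 12.5 kg.
Tool frame: the origin (TCP) lies midway between the tips of the shut fingers; the grasp point (between the pads) lies 19 mm behind it; z points along the fingers, y is the line along which they close (so a half turn about z gives the same grasp; the last joint's range is limited). The gripper opens to 85 mm and grips with 20 to 120 N. Pads are 22 mm wide; open, the fingers measure 114 mm over their backs; the gripper's body (76 mm by 85 mm) begins 54 mm behind the grasp point. The pads swing forward as they close: fully open they stand 13 mm farther back than shut.
Start: joints at [-1.279, 0.491, 1.559, -0, 1.092, -0.106], TCP at [242.143, -576.205, 231.327] pointing down, gripper open.
Joint ranges: [-3.1, 3.1], [-0.84, 2.19], [0.05, 2.79], [-1.13, 4.28], [0.06, 2.93], [-2.69, 2.69]. Speed limits (rad/s): [2.22, 2.22, 2.79, 3.14, 3.14, 3.14].

INTERFACE

Orientations are given as a rotation vector (axis times angle).
In Python, from plant import read_state, grab_frame, camera_params, job_done gives the robot as it stands.
- The arm moves only by the tool apply_moves, never from a script. Its argument "commands" is a list of rows, each an object of numbers: "x", "y", "z": the shift along the tool's x, y, z in m; "spin": the turn about the tool's z in degrees. A call has 1 to 10 rows; each row shifts and turns the commanded pose from where the row before left it, along the tool's axes as they then stand; what a row does not reach is not made up. A row lasts 1/8 s, in which the tool goes at most 62.5 mm and 10.7 degrees, less where a joint would pass 70% of its speed; a pose out of reach is approached as far as the arm can. A call with a gripper value outside its range is refused whole. "jaw" is the closure, from -1 (fully open) to 1 (shut), so that 0 is half open, set as the call begins (left out, the last holds). The fingers move at their own pace and stop on an object; "force" is the grip in N (left out, the last holds). Time passes only in rows, so rows that do not move let the fingers close. It gives the time, the measured TCP pose, the force, the opening and the grip force at its end, in the units of the state.
- read_state(): the state, without advancing time (a new reading comes with each control period).
- grab_frame(name): name is "side" or "top"; returns the picture (384x512x3 uint8, red, green, blue); there is no depth.
- camera_params(name): a dict with "intrinsics" (3x3 intrinsics, pixels), "xyz" and "rotation" of the camera in the world. Camera axes: x right, y up, looking along -z (the intrinsics and any distortion apply to the point x, -y, -z); pixel columns grow to the right and rows downward; lengths in mm; the calibration is good to about 2 mm. A picture is of the moment at which its call begins. camera_params takes no time and is no camera call.
- job_done(): hands the job in; it is judged then, once.
The state is a dict: "t": time; "qpos": joint angles; "joint_vel": joint speeds; "tau": joint torques, N m; "ee_pos": TCP position; "ee_rot": TCP orientation; "ft_force": force on the tool from outside, world axes, zero at the start; "torque": the same for the moment, N m; "width": finger opening in mm; "grip_force": force on a finger pad.
Only numpy, scipy, OpenCV 4.12 (cv2) and the standard library are available. Lean on these libraries where they do the work, as an engineer would, in place of code of your own. Each camera call takes 0.05 s, during which the arm holds its last target. There are 200 camera calls.

TASK

Lift the wire basket off the drip stand's two prongs, stand it on the bench and put every tissue cassette lying on the bench into it. Then carry the loaded basket level to the agitator, slide its foot plate fully home under the rails of the shaking table and turn the lock lever all the way round behind it, so that it is ready to run. Leave the beaker and the forceps where they are.

Things in the scene. Friction and masses are not known exactly. Their poses are not given: they have to be found in the camera images.
- agitator: Low white benchtop agitator, fixed, 180 x 160 mm; origin under its middle on the bench, front panel at its -x side, z up. On top a level aluminium shaking table, 55 mm up, x = -93 to +83 mm. Two steel rails along x form a channel open to -x, inner faces y = +-60.5 mm, closed by a stop bar at x = +75 mm. Apart from the lever knob nothing rises over 14 mm above the table.
- set_down (a point): Table-top point on the slide's centre line, 99 mm in front of slide_home: with its centre here (axes parallel) a basket can be lowered on to the table, clear of the lips. Entry walls 13 mm high narrow from y = +-67 mm at 47 mm ahead (+x) of here to +-60.5 mm at 75 mm ahead, where the lips begin.
- slide_home (a point): Table-top point where the centre of the basket's underside lies when fully home against the stop; axes as the agitator's, basket x parallel (either way round fits). The rails' lips reach in to y = +-51.5 mm, undersides 9.5 mm, tops 13.5 mm above the table, so the foot plate goes in only level and along +x; it slides easily on white runner strips (friction 0.2), 2.5 mm play each side.
- lock_lever (a joint): Flat steel lever on an upright axis. 0 = open (stop at -0.12), nose to the agitator's -x, clear of the slide; grows clockwise from above to 1.571 = locked, nose to +y, across the slide 2 mm behind the foot plate. Closes only when the plate is home. Nose 50 x 12 x 8 mm, 1.5 mm above the table. Friction 0.05 Nm, stays where left; starts at -0.1 to 0.05.
- lever_knob (a point): Axis of the lever's upright round black knob, 14 mm across, at 33 mm above the table; the knob rises from the lever's top (9.5 mm above the table) to 45.5 mm. From the pivot it lies at (-40, -12) mm in the agitator's axes when open, at (-12, +40) mm when locked.
- lever_pivot (a point): Lever's turning axis at table height: (-45, -70) mm in the agitator's axes, 41.8 mm from the knob's axis.
- drip_stand: Fixed steel stand, tray 138 x 128 mm with rim 10 mm high; origin on the bench below the hanging basket's centre. Two 6 mm prongs along its x at y = +-30 mm, from posts at x = +68 to upturned tips at x = -22 mm; prong tops 109 mm up, tips 122 mm. The basket's bar hangs across both at x = 0: lift it 16 to 30 mm (higher, its rim meets the prongs), draw it out 85 mm or more along the stand's -x.
- basket: Open steel wire basket, 0.2 to 0.33 kg; origin at the centre of its underside, z up. Foot plate 112 (x) x 116 (y) x 6 mm; wire walls 100 x 96 mm outside, 2 mm thick, rim 45 mm up. Fixed handle bar along y over the middle, held by flat strips at y = +-49.5 mm, its top 94.5 mm up; cassettes go in on either side of it, |x| = 6 to 48 mm. Hangs on the drip stand at the start.
- basket_handle (a point): Middle of the basket's black grip sleeve, 88 mm above its underside; sleeve 12 (x) x 40 (y) x 13 (z) mm in the basket's axes.
- cassette_0: White plastic tissue cassette, a flat rounded box 28 (x) x 40 (y) x 7 (z) mm, 12 g, lying loose on the bench; origin at the centre of its underside. One of three or four that are there (None when absent). The bench to the right (-y) of the cassettes, on the robot's side of stand and agitator, is clear for 200 mm.
- cassette_1: White plastic tissue cassette, a flat rounded box 28 (x) x 40 (y) x 7 (z) mm, 12 g, lying loose on the bench; origin at the centre of its underside. One of three or four that are there (None when absent). The bench to the right (-y) of the cassettes, on the robot's side of stand and agitator, is clear for 200 mm.
- cassette_2: White plastic tissue cassette, a flat rounded box 28 (x) x 40 (y) x 7 (z) mm, 12 g, lying loose on the bench; origin at the centre of its underside. One of three or four that are there (None when absent). The bench to the right (-y) of the cassettes, on the robot's side of stand and agitator, is clear for 200 mm.
- cassette_3: White plastic tissue cassette, a flat rounded box 28 (x) x 40 (y) x 7 (z) mm, 12 g, lying loose on the bench; origin at the centre of its underside. One of three or four that are there (None when absent). The bench to the right (-y) of the cassettes, on the robot's side of stand and agitator, is clear for 200 mm.
- rinse_beaker: Glass beaker, 54 mm across, 68 mm high, loose; origin at the centre of its underside. Bystander: leave alone.
- fine_forceps: Steel forceps lying on the bench, 15 (x) x 122 (y) x 10 mm, loose; origin under the middle. Bystander: leave alone.
There are look-alikes about, which are no part of the job. Leave any black look-alike of the cassette_1 alone.

How it is judged:
By the outcome, as a careful person would: the job done as asked, in the order asked, and still so for the second after the job is handed in, with the robot touching nothing.
Of cassette_0, cassette_1, cassette_2, cassette_3 only 3 to 4 are there at a start; the rules pass over those that are not, and their reading is None.
At some moment in a run one of cassette_0, cassette_1, cassette_2, cassette_3 may be knocked a few centimetres aside while the robot is not near it.
Once in a run the grip may slacken for a moment while it holds something.
It also fails if it takes over 192 s, if anything falls off the work surface, if the arm or the gripper's body presses on something with over 40 N, if the wrist force passes 120 N, or if a joint passes its speed limit or range.

## Working session

There is one attempt and no reset: what is moved stays moved. The work goes in short steps, Python scripts to look and compute and a tool call to move; the robot and the scene stay as the last step left them, time stands still between calls to the robot, and variables do not carry over. Pictures are saved under pics/ and viewed, at most 14 in all, crops included, and the job is handed in when it is done.

Besides the shell and the picture viewer there is one more tool, called after "Emit:" by a JSON object that holds its "api" and its "payload", one argument or row to a line. apply_moves: Moves the arm, as the interface text tells. Its arguments: {"type":"object","properties":{"commands":{"type":"array","items":{"type":"object","properties":{"x":{"type":"number"},"y":{"type":"number"},"z":{"type":"number"},"spin":{"type":"number"}}}},"jaw":{"type":"number"},"force":{"type":"number"}},"required":["commands"]}

```bash
ls; mkdir -p pics; cat > h.py <<'E'
import numpy as np, cv2
from plant import read_state, grab_frame, camera_params, job_done
from scipy.spatial.transform import Rotation as R
def cam(n):
    c=camera_params(n); return np.array(c["intrinsics"],float),np.array(c["xyz"],float),np.array(c["rotation"],float),c
def rot(r): return r if r.shape==(3,3) else R.from_rotvec(r).as_matrix()
def ray(n,u,v):
    K,p,r,c=cam(n); d=np.linalg.inv(K)@[u,v,1]; d=rot(r)@[d[0],-d[1],-d[2]]; return p,d
def px(n,u,v,z):
    p,d=ray(n,u,v); return p+d*(z-p[2])/d[2]
def proj(n,P):
    K,p,r,c=cam(n); q=rot(r).T@(np.array(P,float)-p); q=K@[q[0],-q[1],-q[2]]; return q[:2]/q[2]
def save(n,f,crop=None,s=1):
    a=grab_frame(n)
    np.save('/tmp/%s.npy'%n,a)
    if crop: a=a[crop[1]:crop[3],crop[0]:crop[2]]
    a=cv2.resize(a,None,fx=s,fy=s,interpolation=cv2.INTER_CUBIC)
    cv2.imwrite('pics/'+f,a[:,:,::-1])
E
python3 - <<'E'
from h import *
for n in("top","side"):
    print(camera_params(n)); save(n,n+'0.png',s=1.56)
s=read_state(); print(s)
E
```

```text
pics
{'intrinsics': array([[425.87555611,   0.        , 255.63290651],
       [  0.        , 425.87555611, 197.07139724],
       [  0.        ,   0.        ,   1.        ]]), 'xyz': array([ 432.77220357, -189.78930781,  956.62448172]), 'rotation': array([ 0.03394346, -0.03523286, -1.55778771])}
{'intrinsics': array([[369.40578302,   0.        , 253.72778281],
       [  0.        , 369.40578302, 193.57399214],
       [  0.        ,   0.        ,   1.        ]]), 'xyz': array([497.05530042, 539.02276033, 676.03636447]), 'rotation': array([-0.01164354,  1.33589929,  2.80906935])}
{'t': 0.1, 'qpos': array([-1.27857510e+00,  4.91485698e-01,  1.55940734e+00, -3.55280686e-05,
        1.09170973e+00, -1.05623372e-01]), 'joint_vel': array([-0.00047878, -0.00133279, -0.00239414, -0.00114852, -0.00115389,
       -0.00111842]), 'tau': array([ 2.85471469e-03, -6.19446588e+01, -2.62025607e+01, -6.26784572e-05,
        2.91395379e-03,  1.64384687e-06]), 'ee_pos': array([ 242.083972  , -575.98306045,  230.78813091]), 'ee_rot': array([-3.07865270e+00, -6.20646602e-01,  1.97055260e-04]), 'ft_force': array([ 0.26155391, -0.49068559,  0.92331062]), 'torque': array([-0.02178081, -0.0400946 ,  0.0271351 ]), 'grip_force': 0.0, 'width': 85.50893550028479}
```

View pics/top0.png

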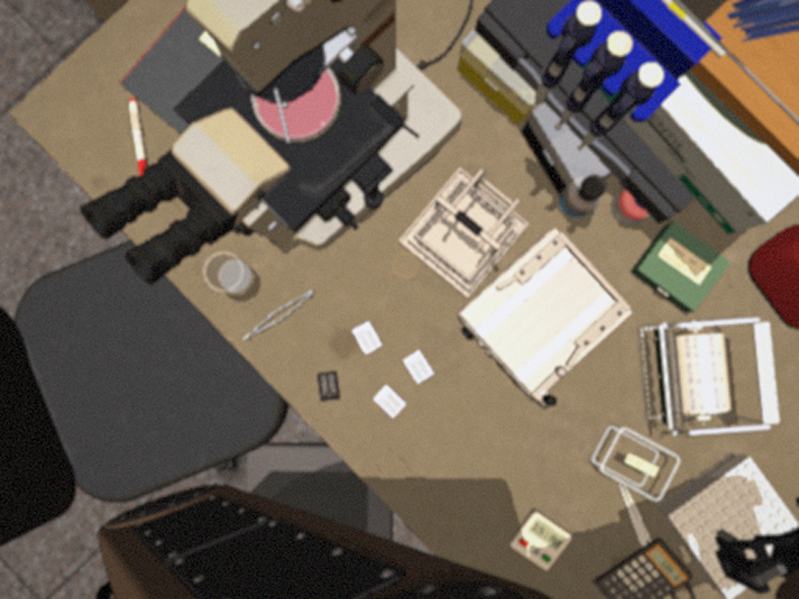

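View pics/side0.png

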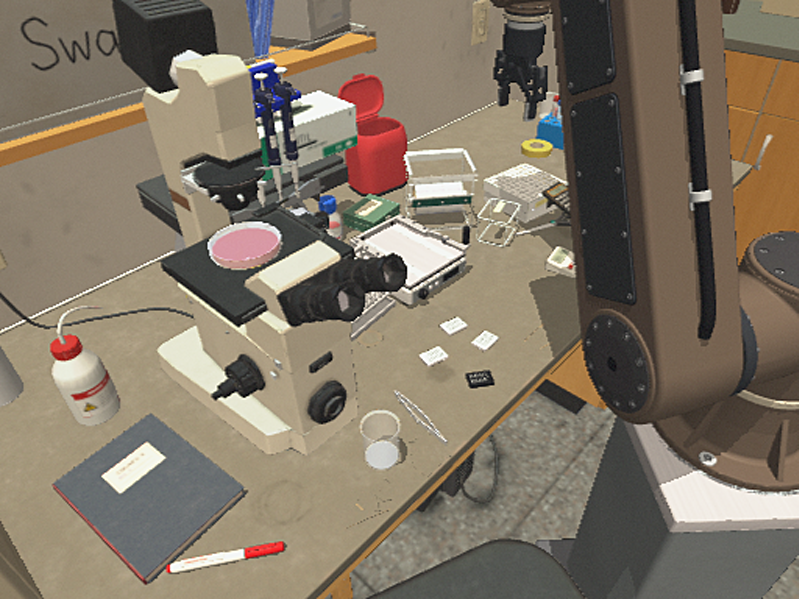

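Top view: the hanging basket with its black grip is at about (467,225), the agitator at (545,315), and the lever knob at about (549,400). White cassettes are at (367,337), (418,366) and (390,401). The black look-alike is at (328,385). In the side view the microscope hides the stand. I'll enlarge next.

```bash
python3 - <<'E'
from h import *
save("top",'t1.png',(245,100,415,225),4.7)
a=np.load('/tmp/top.npy')[265-65:275,195:295]
cv2.imwrite('pics/t2.png',cv2.resize(a,None,fx=7,fy=7,interpolation=cv2.INTER_CUBIC)[:,:,::-1])
E
```

```text
(no output)
```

View pics/t1.png

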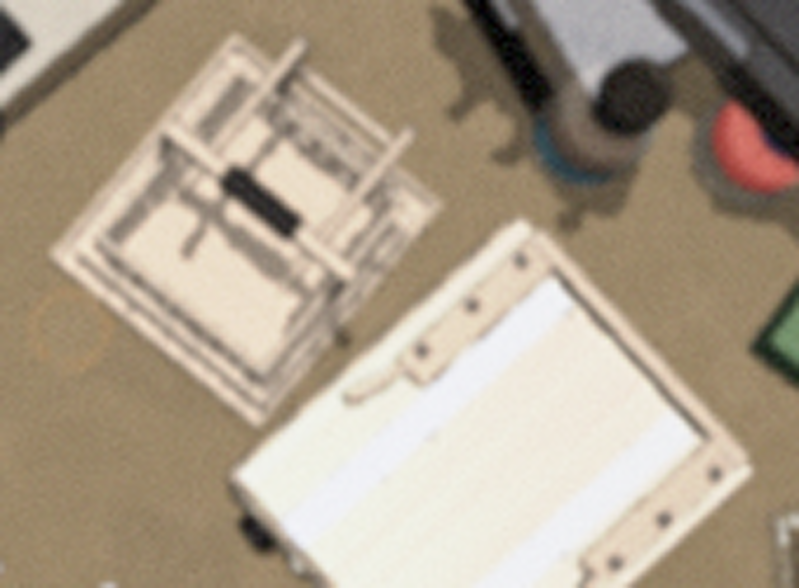

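View pics/t2.png

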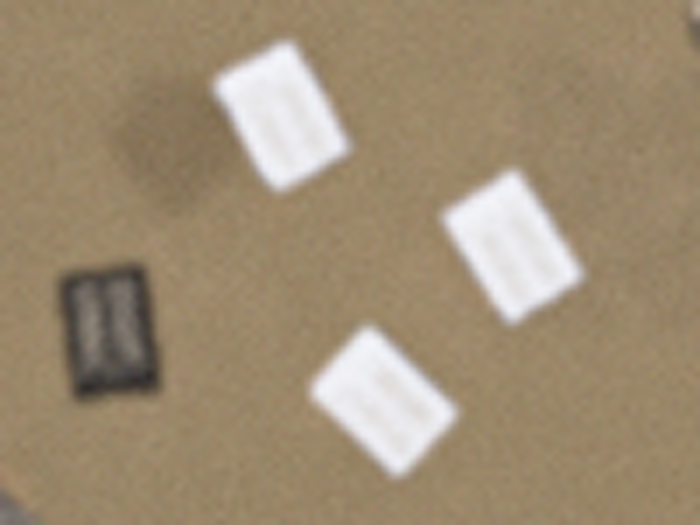

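Grip sleeve centre is at crop t1 (261,201), with ends at (228,176) and (294,228). The prongs point up-right. Agitator corners are (525,222), (235,475) and (748,465). Cassette corners are clear in t2. Computing poses.

```bash
python3 - <<'E'
from h import *
def T(x,y,z): return px("top",245+(x+.5)/4.7-.5,100+(y+.5)/4.7-.5,z)
def T2(x,y,z): return px("top",195+(x+.5)/7-.5,200+(y+.5)/7-.5,z)
def F(x,y,z): return px("top",(x+.5)/1.56-.5,(y+.5)/1.56-.5,z)
ang=lambda v:np.degrees(np.arctan2(v[1],v[0]))
g=[T(228,176,115),T(294,228,115),T(261,201,118)]; print('grip',g,ang(g[1]-g[0]),np.linalg.norm(g[1]-g[0]))
b=[T(165,127,112),T(350,275,112)]; print('bar',b,ang(b[1]-b[0]),np.linalg.norm(b[1]-b[0]),(b[0]+b[1])/2)
tr=[T(235,37,10),T(440,205,10),T(260,422,10),T(52,253,10)]; print('tray',np.mean(tr,0),[ (ang(tr[i-3]-tr[i]),np.linalg.norm(tr[i-3]-tr[i])) for i in range(4)])
for z in (55,68.5):
  A=[T(525,222,z),T(748,465,z),T(235,475,z),F(549,400,z)]; print('agi',z,A,[(ang(A[j]-A[i]),np.linalg.norm(A[j]-A[i])) for i,j in((0,1),(2,0),(2,3),(3,1))])
st=[T(552,278,55),T(703,440,55)]; print('stop',st,ang(st[1]-st[0]),np.linalg.norm(st[1]-st[0]))
s=[T(285,520,56),T(555,283,56)];print('strip',ang(s[1]-s[0]))
print('knob',F(549,400,98))
for C in ([(213,85),(292,40),(351,150),(280,192)],[(441,216),(516,170),(584,272),(514,325)],[(309,389),(370,325),(460,411),(400,480)]):
  P=[T2(*c,7) for c in C]; print('cas',np.mean(P,0),[(ang(P[i-3]-P[i]),np.linalg.norm(P[i-3]-P[i])) for i in range(4)])
s=read_state(); print(R.from_rotvec(s['ee_rot']).as_matrix())
E
```

```text
grip [array([ 590.46735513, -263.33982589,  115.        ]), array([ 568.66897306, -291.45950095,  115.        ]), array([ 579.46346246, -277.09175593,  118.        ])] -127.78285546250365 35.579285916629495
bar [array([ 611.68380222, -236.60871259,  112.        ]), array([ 549.40280744, -315.72425593,  112.        ])] -128.2103752176935 100.68858678013626 [ 580.54330483 -276.16648426  112.        ]
tray [ 584.93529991 -281.67855911   10.        ] [(np.float64(-128.97825958333982), np.float64(126.4671072208732)), (np.float64(140.94533074001342), np.float64(134.6998789090439)), (np.float64(51.48535470531381), np.float64(127.2542517596927)), (np.float64(-39.38460340285657), np.float64(135.73285132325876))]
agi 55 [array([ 582.44345126, -403.42040639,   55.        ]), array([ 473.46231996, -504.26138653,   55.        ]), array([ 466.0001406, -272.9370755,   55.       ]), array([ 350.41426095, -394.33077752,   55.        ])] [(np.float64(-137.22170353912807), np.float64(148.47824842123444)), (np.float64(-48.25428101464435), np.float64(174.88551751918092)), (np.float64(-133.5960937652715),
[... 1200 characters left out ...]
250448), np.float64(27.96034106166441)), (np.float64(-145.5855838206455), np.float64(38.85236260242963)), (np.float64(127.71621297213571), np.float64(27.85325249371958)), (np.float64(34.59660785126072), np.float64(41.545801548327105))]
cas [ 341.72415369 -178.46362379    7.        ] [(np.float64(-42.99001310115991), np.float64(27.94833604362402)), (np.float64(-132.83277417768792), np.float64(39.38345992993768)), (np.float64(139.54851165481108), np.float64(28.859830120198865)), (np.float64(45.917945270005376), np.float64(40.66893260043046))]
[[ 9.21906427e-01  3.87412536e-01 -2.57109063e-04]
 [ 3.87412614e-01 -9.21906083e-01  7.99934636e-04]
 [ 7.28742971e-05 -8.37072177e-04 -9.99999647e-01]]
```

```bash
python3 - <<'E'
from h import *
s=read_state(); print(proj("top",s['ee_pos'])*1.56,proj("top",[0,0,0]),proj("side",s['ee_pos'])*1.56)
for P in ([431,-145,7],[391,-219,7],[342,-178,7],[580,-277,118],[354,-385,98]): print(proj("side",P)*1.56)
save("top",'t3.png',(285,143,410,263),4.8)
E
```

```text
[753.74470792 518.19370115] [166.35218609 411.75026258] [514.39721978 118.13545791]
[433.5951625  353.52623714]
[453.18485039 323.26771002]
[484.44272117 338.26680259]
[342.00800583 255.50565289]
[465.91560555 227.94228842]
```

View pics/t3.png

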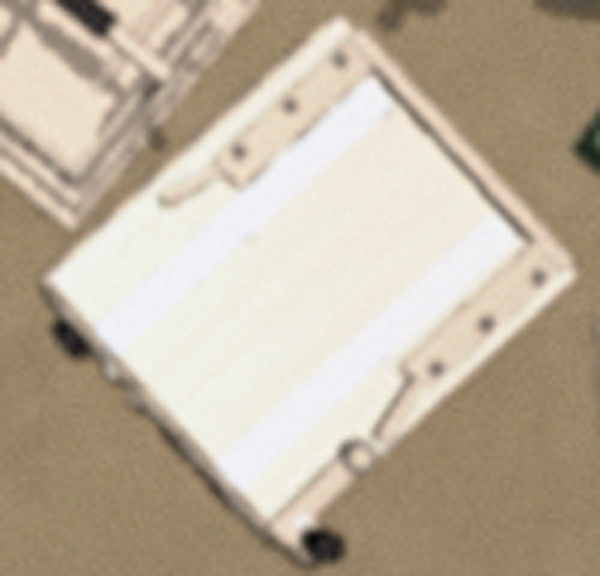

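Lip inner corners are at (377,75), (528,240), (240,185) and (402,370). The pivot circle is at (357,456), the knob top at about (328,545), and the table's left corner at (45,280). I'll fit the agitator pose from these.

```bash
python3 - <<'E'
from h import *
from scipy.optimize import least_squares
O=[((377,75),(75,51.5,68.5)),((528,240),(75,-51.5,68.5)),((240,185),(-5,51.5,68.5)),((402,370),(-5,-51.5,68.5)),((357,456),(-45,-70,64.5))]
o=lambda p:np.array([285+(p[0]+.5)/4.8-.5,143+(p[1]+.5)/4.8-.5])
def f(v):
    c,s=np.cos(v[2]),np.sin(v[2])
    return np.concatenate([proj("top",[v[0]+c*X-s*Y,v[1]+s*X+c*Y,Z])-o(p) for p,(X,Y,Z) in O])
r=least_squares(f,[470,-390,-.82],x_scale=[100,100,1],loss='soft_l1'); v=r.x; print(v,np.degrees(v[2]),f(v).round(1))
c,s=np.cos(v[2]),np.sin(v[2]); w=lambda X,Y:np.array([v[0]+c*X-s*Y,v[1]+s*X+c*Y]).round(1)
print('set',w(-80,0),'home',w(19,0),'pivot',w(-45,-70),'knob',w(-85,-82),'locked knob',w(-57,-30), 'left corner',w(-93,74), px("top",*o((45,280)),55), 'knob seen',px("top",*o((330,545)),98))
K=[px("top",*o((330,545)),98),0]
for P in ([310,-325,0],[315,-325,60],[250,-325,0],[530,-120,0]): print(P,proj("top",P)*1.56)
print('edge',[px("top",x/1.56,y/1.56,0) for x,y in((285,405),(370,485),(400,510))], 'scope',px("top",320/1.56,243/1.56,0))
E
```

```text
[ 471.24726797 -393.31672329   -0.83156459] -47.645141661889014 [-0.3 -1.7  1.4  0.6 -0.   0.7 -0.6 -1.   0.   0.5]
set [ 417.3 -334.2] home [ 484.  -407.4] pivot [ 389.2 -407.2] knob [ 353.4 -385.7] locked knob [ 410.7 -371.4] left corner [ 463.3 -274.7] [ 465.4166195  -271.61318487   55.        ] knob seen [ 354.55233502 -387.80727175   98.        ]
[310, -325, 0] [491.47364302 423.86137959]
[315, -325, 60] [497.78546536 425.96916917]
[250, -325, 0] [491.1979088  466.20371617]
[530, -120, 0] [350.6159599  268.79077619]
edge [array([333.10850306, -29.18194975,   0.        ]), array([ 221.3220244 , -152.52277531,    0.        ]), array([ 186.68355649, -195.69685049,    0.        ])] scope [566.88721872 -75.10041734   0.        ]
```

Emit:
{"api": "apply_moves", "payload": {
  "commands": [
    {"spin":-9.4},
    {"spin":-9.4},
    {"spin":-9.4}
  ],
  "jaw": -0.2
}}

```text
schema error: expected keys x, y, z, spin
```

Emit:
{"api": "apply_moves", "payload": {
  "commands": [
    {"x":0,"y":0,"z":0,"spin":-9.4},
    {"x":0,"y":0,"z":0,"spin":-9.4},
    {"x":0,"y":0,"z":0,"spin":-9.4},
    {"x":0,"y":0,"z":0,"spin":0}
  ],
  "jaw": -0.2
}}

```text
t: 0.7
ee_pos: [242.1, -576.2, 231.2]
ee_rot: [-2.836, -1.351, -0.0]
ft_force: [-0.2, 0.0, -0.7]
width: 51.4
grip_force: 0.0
```

Emit:
{"api": "apply_moves", "payload": {
  "commands": [
    {"x":0.05,"y":0.008,"z":0,"spin":0},
    {"x":0.05,"y":0.008,"z":0,"spin":0},
    {"x":0.05,"y":0.008,"z":0,"spin":0},
    {"x":0.05,"y":0.008,"z":0,"spin":0},
    {"x":0.05,"y":0.008,"z":0,"spin":0},
    {"x":0.05,"y":0.008,"z":0,"spin":0},
    {"x":0.05,"y":0.008,"z":0,"spin":0},
    {"x":0.05,"y":0.008,"z":0,"spin":0},
    {"x":0.046,"y":0.01,"z":0,"spin":0},
    {"x":0,"y":0,"z":0,"spin":0}
  ]
}}

```text
t: 1.95
ee_pos: [582.2, -274.0, 230.9]
ee_rot: [-2.836, -1.351, -0.0]
ft_force: [0.5, -0.1, 0.3]
width: 51.3
grip_force: 0.0
```

```bash
cat >> h.py <<'E'
def st():
    s=read_state(); m=R.from_rotvec(s['ee_rot']).as_matrix()
    print('t',s['t'],'p',s['ee_pos'].round(1),'yang',np.degrees(np.arctan2(m[1,1],m[0,1])).round(2),'q',s['qpos'].round(2),'f',s['ft_force'].round(1),'w',round(s['width'],1),'g',s['grip_force'])
    return s,m
def to(x,y,z):
    s,m=st(); d=m.T@(np.array([x,y,z])-s['ee_pos']); print('tool shift',d.round(1))
E
python3 - <<'E'
from h import *
to(580,-276.5,91)
E
```

```text
t 1.95 p [ 582.2 -274.   230.9] yang -39.04 q [-0.54  0.52  1.51  0.    1.11  0.14] f [ 0.5 -0.1  0.3] w 51.3 g 0.0
tool shift [-3.400e+00 -1.000e-01  1.399e+02]
```

Emit:
{"api": "apply_moves", "payload": {
  "commands": [
    {"x":-0.003,"y":0,"z":0.04,"spin":0},
    {"x":0,"y":0,"z":0.04,"spin":0},
    {"x":0,"y":0,"z":0.04,"spin":0},
    {"x":0,"y":0,"z":0.019,"spin":0},
    {"x":0,"y":0,"z":0,"spin":0}
  ]
}}

```text
t: 2.58
ee_pos: [577.9, -278.9, 91.6]
ee_rot: [-2.836, -1.349, 0.002]
ft_force: [0.0, 0.1, 1.1]
width: 51.5
grip_force: 0.0
```

Emit:
{"api": "apply_moves", "payload": {
  "commands": [
    {"x":0,"y":0,"z":0,"spin":0},
    {"x":0,"y":0,"z":0,"spin":0},
    {"x":0,"y":0,"z":0,"spin":0},
    {"x":0,"y":0,"z":0,"spin":0}
  ],
  "jaw": 1,
  "force": 80
}}

```text
t: 3.08
ee_pos: [579.1, -279.0, 93.8]
ee_rot: [2.834, 1.351, 0.002]
ft_force: [-0.0, -0.2, 6.8]
width: 10.6
grip_force: 78.2
```

```bash
python3 - <<'E'
from h import *
st(); save("top",'t4.png',(245,100,345,190),6); 
E
```

```text
t 3.075 p [ 579.1 -279.    93.8] yang -39.01 q [-0.55  0.67  1.64 -0.    0.83  0.13] f [-0.  -0.2  6.8] w 10.6 g 78.23574185371399
```

Emit:
{"api": "apply_moves", "payload": {
  "commands": [
    {"x":0,"y":0,"z":-0.008,"spin":0},
    {"x":0,"y":0,"z":-0.008,"spin":0},
    {"x":0,"y":0,"z":-0.006,"spin":0},
    {"x":0,"y":0,"z":0,"spin":0}
  ]
}}

```text
t: 3.62
ee_pos: [578.6, -278.6, 114.9]
ee_rot: [2.835, 1.352, 0.001]
ft_force: [0.1, 0.2, -2.1]
width: 10.7
grip_force: 78.4
```

```bash
python3 - <<'E'
from h import *
st(); save("top",'t4.png',(245,100,345,190),6); 
E
```

```text
t 3.625 p [ 578.6 -278.6  114.9] yang -39.01 q [-0.55  0.64  1.63 -0.    0.87  0.13] f [ 0.1  0.2 -2.1] w 10.7 g 78.37095022201538
```

View pics/t4.png

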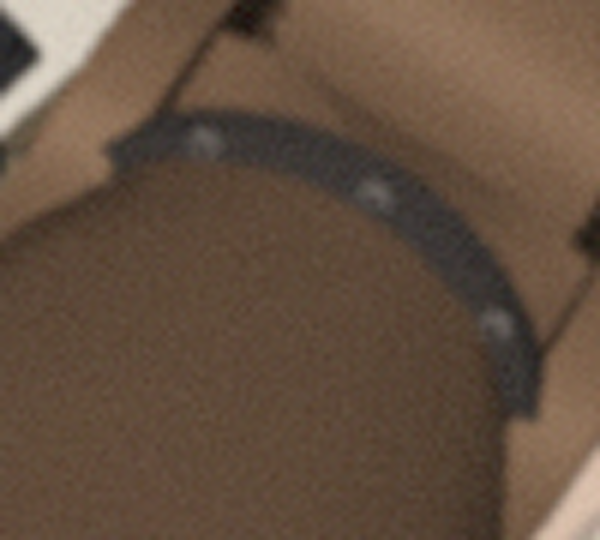

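The arm hides the view. The force reads about 2.1 N and the opening 10.7 mm, so the basket is held. Drawing it out.

Emit:
{"api": "apply_moves", "payload": {
  "commands": [
    {"x":0,"y":-0.015,"z":0,"spin":0},
    {"x":0,"y":-0.025,"z":0,"spin":0},
    {"x":0,"y":-0.025,"z":0,"spin":0},
    {"x":0,"y":-0.025,"z":0,"spin":0},
    {"x":0,"y":-0.02,"z":0,"spin":0},
    {"x":0,"y":0,"z":0,"spin":0}
  ]
}}

```text
t: 4.42
ee_pos: [492.3, -208.7, 114.3]
ee_rot: [-2.835, -1.353, 0.001]
ft_force: [0.0, 0.2, -2.7]
width: 10.7
grip_force: 81.5
```

```bash
python3 - <<'E'
from h import *
st(); save("side",'s4.png',(180,60,340,190),4.6); to(310,-325,200)
E
```

```text
t 4.425 p [ 492.3 -208.7  114.3] yang -38.99 q [-0.52  0.52  1.9  -0.    0.72  0.16] f [ 0.   0.2 -2.7] w 10.7 g 81.47434830665588
t 4.475 p [ 493.2 -209.4  114.4] yang -38.99 q [-0.52  0.52  1.9  -0.    0.72  0.16] f [ 0.8  0.7 -1.5] w 10.6 g 81.4743983745575
tool shift [-205.1  -69.6  -85.6]
```

View pics/s4.png

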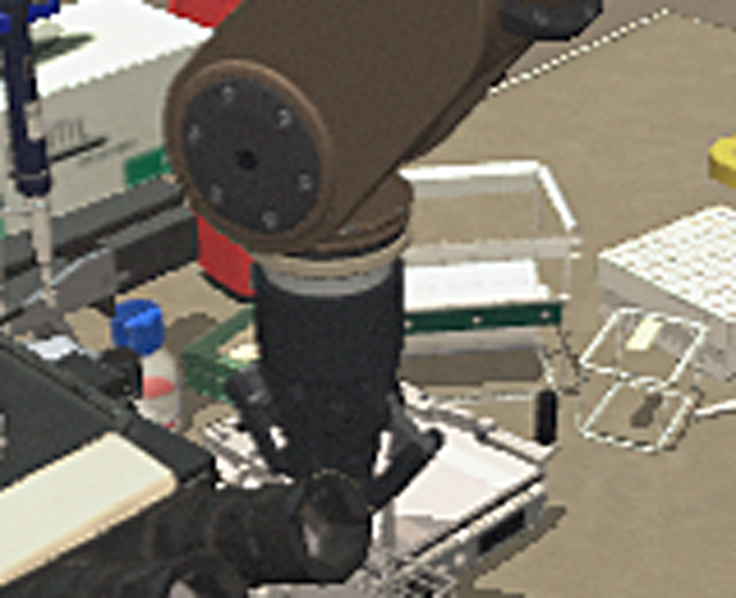

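Emit:
{"api": "apply_moves", "payload": {
  "commands": [
    {"x":0,"y":0,"z":-0.03,"spin":4.3},
    {"x":0,"y":0,"z":-0.04,"spin":4.3},
    {"x":-0.03,"y":-0.005,"z":0,"spin":0},
    {"x":-0.04,"y":-0.008,"z":0,"spin":0},
    {"x":-0.04,"y":-0.008,"z":0,"spin":0},
    {"x":-0.04,"y":-0.008,"z":0,"spin":0},
    {"x":-0.04,"y":-0.008,"z":0,"spin":0},
    {"x":-0.023,"y":0,"z":0,"spin":0},
    {"x":0,"y":0,"z":0,"spin":0}
  ]
}}

```text
t: 5.6
ee_pos: [310.3, -327.2, 184.4]
ee_rot: [2.93, 1.132, 0.0]
ft_force: [0.3, -0.1, -3.2]
width: 10.4
grip_force: 81.5
```

```bash
python3 - <<'E'
from h import *
to(310,-325,70)
E
```

```text
t 5.6 p [ 310.3 -327.2  184.4] yang -47.76 q [-0.96  0.31  2.03 -0.    0.8  -0.12] f [ 0.3 -0.1 -3.2] w 10.4 g 81.47678017616272
tool shift [  1.2  -1.9 114.4]
```

Emit:
{"api": "apply_moves", "payload": {
  "commands": [
    {"x":0,"y":0,"z":0.03,"spin":0},
    {"x":0,"y":0,"z":0.035,"spin":0},
    {"x":0,"y":0,"z":0.028,"spin":0},
    {"x":0,"y":0,"z":0.01,"spin":0},
    {"x":0,"y":0,"z":0.005,"spin":0},
    {"x":0,"y":0,"z":0.003,"spin":0},
    {"x":0,"y":0,"z":0,"spin":0}
  ]
}}

```text
t: 6.48
ee_pos: [311.0, -325.8, 73.8]
ee_rot: [2.928, 1.136, 0.0]
ft_force: [0.1, 0.1, -3.3]
width: 10.2
grip_force: 81.4
```

Emit:
{"api": "apply_moves", "payload": {
  "commands": [
    {"x":0,"y":0,"z":0.002,"spin":0},
    {"x":0,"y":0,"z":0.002,"spin":0},
    {"x":0,"y":0,"z":0,"spin":0},
    {"x":0,"y":0,"z":0,"spin":0}
  ]
}}

```text
t: 6.98
ee_pos: [310.8, -325.6, 69.3]
ee_rot: [2.929, 1.136, -0.0]
ft_force: [-0.7, 0.7, -1.8]
width: 10.7
grip_force: 81.4
```

Emit:
{"api": "apply_moves", "payload": {
  "commands": [
    {"x":0,"y":0,"z":0.0015,"spin":0},
    {"x":0,"y":0,"z":0,"spin":0},
    {"x":0,"y":0,"z":0,"spin":0}
  ]
}}

```text
t: 7.35
ee_pos: [310.8, -325.7, 68.9]
ee_rot: [2.928, 1.136, 0.0]
ft_force: [-3.8, 4.2, 20.0]
width: 10.4
grip_force: 84.6
```

Emit:
{"api": "apply_moves", "payload": {
  "commands": [
    {"x":0,"y":0,"z":-0.001,"spin":0},
    {"x":0,"y":0,"z":0,"spin":0}
  ]
}}

```text
t: 7.6
ee_pos: [310.8, -325.7, 69.0]
ee_rot: [2.929, 1.136, 0.0]
ft_force: [-0.3, 1.3, 5.0]
width: 10.4
grip_force: 82.6
```

Emit:
{"api": "apply_moves", "payload": {
  "commands": [
    {"x":0,"y":0,"z":0,"spin":0},
    {"x":0,"y":0,"z":0,"spin":0},
    {"x":0,"y":0,"z":-0.03,"spin":0},
    {"x":0,"y":0,"z":-0.05,"spin":0},
    {"x":0,"y":0,"z":-0.05,"spin":0},
    {"x":0,"y":0,"z":0,"spin":0}
  ],
  "jaw": -0.2
}}

```text
t: 8.35
ee_pos: [311.5, -326.5, 201.8]
ee_rot: [2.923, 1.134, 0.002]
ft_force: [0.5, -0.2, -0.5]
width: 51.1
grip_force: 0.0
```

```bash
python3 - <<'E'
from h import *
st(); save("side",'s5.png',(230,110,390,240),4.6)
save("top","t5.png",(200,180,370,300),4.6)
to(391.4,-218.8,60)
E
```

```text
t 8.35 p [ 311.5 -326.5  201.8] yang -47.6 q [-0.96  0.28  2.01 -0.    0.85 -0.12] f [ 0.5 -0.2 -0.5] w 51.1 g 0.0
t 8.45 p [ 310.7 -325.4  198.8] yang -47.61 q [-0.96  0.29  2.01 -0.    0.84 -0.12] f [-0.3  0.2 -1.2] w 51.0 g 0.0
tool shift [131.5 -24.4 138.7]
```

View pics/s5.png

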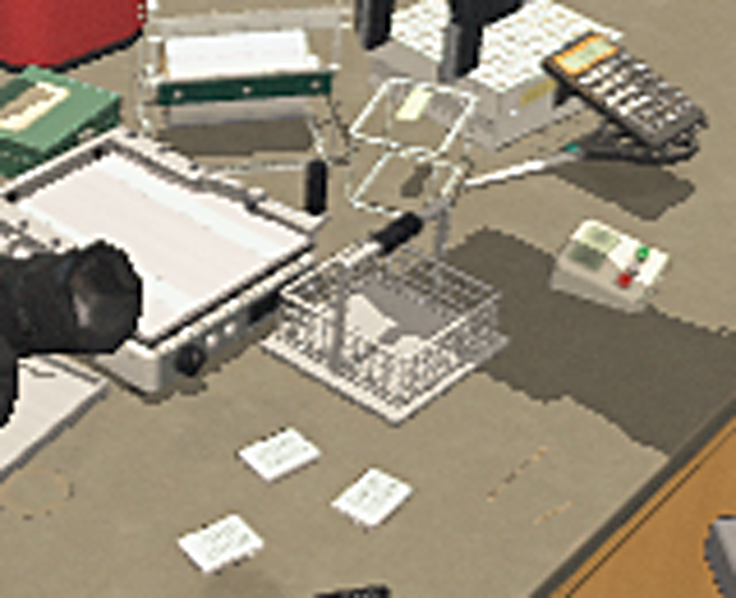

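The basket stands level on the bench at about (385,330) in this crop. The three cassettes, at (280,452), (372,497) and (222,543), have not moved. Turning the tool to grip them across their long side.

Emit:
{"api": "apply_moves", "payload": {
  "commands": [
    {"x":0,"y":0,"z":0,"spin":-10.3},
    {"x":0,"y":0,"z":0,"spin":-10.3},
    {"x":0,"y":0,"z":0,"spin":-10.3},
    {"x":0,"y":0,"z":0,"spin":-10.3},
    {"x":0,"y":0,"z":0,"spin":-10.3},
    {"x":0,"y":0,"z":0,"spin":-10.3},
    {"x":0,"y":0,"z":0,"spin":-10.2},
    {"x":0,"y":0,"z":0,"spin":-10.2},
    {"x":0,"y":0,"z":0,"spin":0}
  ],
  "jaw": -0.4
}}

```text
t: 9.57
ee_pos: [310.5, -325.2, 197.5]
ee_rot: [-1.461, -2.779, -0.002]
ft_force: [0.5, -0.6, 0.0]
width: 60.1
grip_force: 0.0
```

```bash
python3 - <<'E'
from h import *
to(391.4,-218.8,60)
E
```

```text
t 9.575 p [ 310.5 -325.2  197.5] yang 34.52 q [-0.96  0.29  2.01 -0.    0.84 -1.56] f [ 0.5 -0.6  0. ] w 60.1 g 0.0
tool shift [ 41.5 127.  137.6]
```

Emit:
{"api": "apply_moves", "payload": {
  "commands": [
    {"x":0.014,"y":0.042,"z":0,"spin":0},
    {"x":0.014,"y":0.042,"z":0.02,"spin":0},
    {"x":0.0135,"y":0.043,"z":0.04,"spin":0},
    {"x":0,"y":0,"z":0.04,"spin":0},
    {"x":0,"y":0,"z":0.038,"spin":0},
    {"x":0,"y":0,"z":0,"spin":0}
  ]
}}

```text
t: 10.32
ee_pos: [390.6, -218.4, 58.6]
ee_rot: [-1.463, -2.774, -0.002]
ft_force: [0.1, 0.2, 0.7]
width: 60.5
grip_force: 0.0
```

```bash
python3 - <<'E'
from h import *
to(391.4,-218.8,3)
s=read_state(); print(proj("side",s['ee_pos']))
save("side",'s6.png',(240,170,340,250),7.5)
E
```

```text
t 10.325 p [ 390.6 -218.4   58.6] yang 34.4 q [-0.66  0.54  2.14 -0.    0.47 -1.26] f [0.1 0.2 0.7] w 60.5 g 0.0
tool shift [-1.1  0.5 55.6]
[291.51486615 192.72276301]
```

View pics/s6.png

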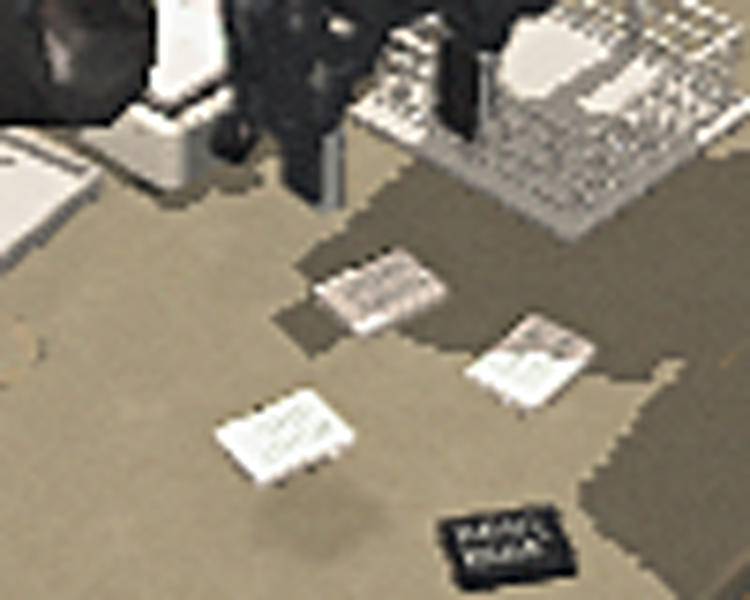

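The fingers straddle above cassette 2 at (380,292). Going down.

Emit:
{"api": "apply_moves", "payload": {
  "commands": [
    {"x":-0.001,"y":0.0005,"z":0.025,"spin":0},
    {"x":0,"y":0,"z":0.02,"spin":0},
    {"x":0,"y":0,"z":0.011,"spin":0},
    {"x":0,"y":0,"z":0,"spin":0},
    {"x":0,"y":0,"z":0,"spin":0}
  ]
}}

```text
t: 11.0
ee_pos: [393.0, -220.1, 5.6]
ee_rot: [1.461, 2.78, -0.0]
ft_force: [0.4, 0.5, -0.8]
width: 59.6
grip_force: 0.0
```

Emit:
{"api": "apply_moves", "payload": {
  "commands": [
    {"x":0,"y":0,"z":0,"spin":0},
    {"x":0,"y":0,"z":0,"spin":0},
    {"x":0,"y":0,"z":0,"spin":0}
  ],
  "jaw": 1,
  "force": 30
}}

```text
t: 11.38
ee_pos: [394.7, -221.3, 7.2]
ee_rot: [1.457, 2.775, -0.002]
ft_force: [-0.5, -2.1, 19.2]
width: 5.2
grip_force: 8.9
```

```bash
python3 - <<'E'
from h import *
st()
save("side",'s7.png',(240,170,340,250),7.5)
E
```

```text
t 11.375 p [ 394.7 -221.3    7.2] yang 34.58 q [-0.66  0.65  2.17 -0.    0.32 -1.26] f [-0.5 -2.1 19.2] w 5.2 g 8.900697715580463
```

View pics/s7.png

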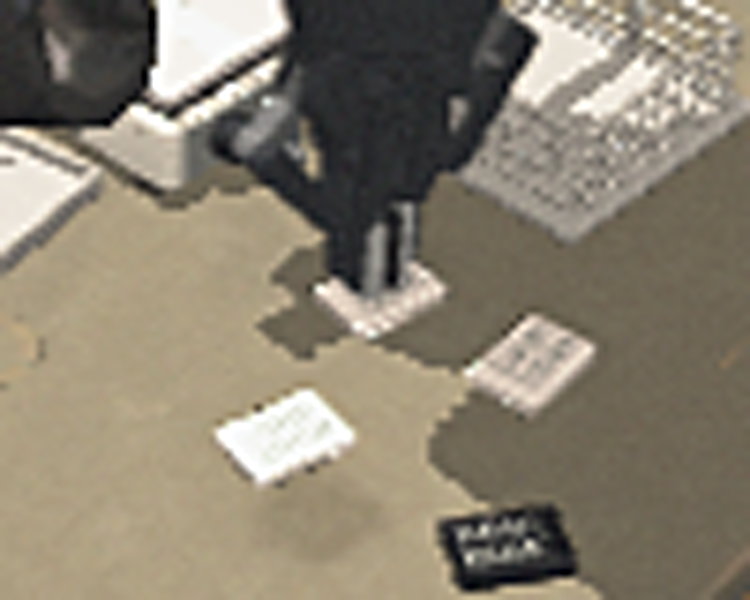

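The fingers slid over the top and the cassette at (380,292) is still in place. When part-open the tips stand farther back, so I need to go about 7 mm lower.

Emit:
{"api": "apply_moves", "payload": {
  "commands": [
    {"x":0,"y":0,"z":-0.01,"spin":0},
    {"x":0,"y":0,"z":0,"spin":0},
    {"x":0,"y":0,"z":0,"spin":0},
    {"x":0,"y":0,"z":0,"spin":0},
    {"x":0,"y":0,"z":0,"spin":0}
  ],
  "jaw": -0.4
}}

```text
t: 12.05
ee_pos: [392.6, -219.8, 14.5]
ee_rot: [-1.46, -2.781, -0.0]
ft_force: [-0.4, -0.2, -1.4]
width: 59.5
grip_force: 0.0
```

Emit:
{"api": "apply_moves", "payload": {
  "commands": [
    {"x":0,"y":0,"z":0.012,"spin":0},
    {"x":0,"y":0,"z":0.005,"spin":0},
    {"x":0,"y":0,"z":0,"spin":0},
    {"x":0,"y":0,"z":0,"spin":0}
  ]
}}

```text
t: 12.55
ee_pos: [392.7, -219.9, -2.3]
ee_rot: [-1.461, -2.781, 0.0]
ft_force: [-0.0, 0.1, 0.0]
width: 60.4
grip_force: 0.0
```

```bash
python3 - <<'E'
from h import *
to(391.4,-218.8,-4)
E
```

```text
t 12.55 p [ 392.7 -219.9   -2.3] yang 34.59 q [-0.66  0.67  2.17 -0.    0.31 -1.26] f [-0.   0.1  0. ] w 60.4 g 0.0
tool shift [ 1.6 -0.5  1.7]
```

Emit:
{"api": "apply_moves", "payload": {
  "commands": [
    {"x":0,"y":0,"z":0.0015,"spin":0},
    {"x":0,"y":0,"z":0,"spin":0}
  ]
}}

```text
t: 12.8
ee_pos: [392.7, -219.9, -3.7]
ee_rot: [1.46, 2.781, -0.0]
ft_force: [0.3, 0.1, -0.4]
width: 59.8
grip_force: 0.0
```

Emit:
{"api": "apply_moves", "payload": {
  "commands": [
    {"x":0,"y":0,"z":0,"spin":0},
    {"x":0,"y":0,"z":0,"spin":0},
    {"x":0,"y":0,"z":0,"spin":0}
  ],
  "jaw": 0.3,
  "force": 30
}}

```text
t: 13.18
ee_pos: [393.7, -220.7, -1.5]
ee_rot: [1.458, 2.778, -0.001]
ft_force: [-2.4, 1.9, 40.8]
width: 38.8
grip_force: 53.3
```

Emit:
{"api": "apply_moves", "payload": {
  "commands": [
    {"x":0,"y":0,"z":-0.01,"spin":0},
    {"x":0,"y":0,"z":-0.03,"spin":0},
    {"x":0,"y":0,"z":-0.04,"spin":-3.9},
    {"x":0,"y":0,"z":-0.04,"spin":-3.9},
    {"x":0,"y":0,"z":-0.03,"spin":0},
    {"x":0,"y":0,"z":0,"spin":0}
  ]
}}

```text
t: 13.92
ee_pos: [393.3, -220.2, 148.1]
ee_rot: [1.266, 2.871, -0.002]
ft_force: [-0.3, -0.6, -0.7]
width: 39.1
grip_force: 32.0
```

```bash
python3 - <<'E'
from h import *
to(329,-345.6,35)
E
```

```text
t 13.925 p [ 393.3 -220.2  148.1] yang 42.4 q [-0.66  0.37  2.07 -0.    0.7  -1.4 ] f [-0.3 -0.6 -0.7] w 39.1 g 31.96984827518463
tool shift [ -48.8 -132.1  113.2]
```

Emit:
{"api": "apply_moves", "payload": {
  "commands": [
    {"x":-0.012,"y":-0.033,"z":0,"spin":0},
    {"x":-0.012,"y":-0.033,"z":0,"spin":0},
    {"x":-0.012,"y":-0.033,"z":0,"spin":0},
    {"x":-0.013,"y":-0.033,"z":0,"spin":0},
    {"x":0,"y":0,"z":0.03,"spin":0},
    {"x":0,"y":0,"z":0.03,"spin":0},
    {"x":0,"y":0,"z":0,"spin":0}
  ]
}}

```text
t: 14.8
ee_pos: [327.4, -344.0, 84.1]
ee_rot: [-1.267, -2.87, -0.004]
ft_force: [0.5, 0.4, 1.0]
width: 39.2
grip_force: 32.0
```

```bash
python3 - <<'E'
from h import *
to(329,-345.6,27); save('side','s8.png',(250,110,370,210),6.5)
E
```

```text
t 14.8 p [ 327.4 -344.    84.1] yang 42.38 q [-0.95  0.51  2.06 -0.    0.57 -1.69] f [0.5 0.4 1. ] w 39.2 g 31.96829080581665
tool shift [-2.6  0.1 57.1]
```

View pics/s8.png

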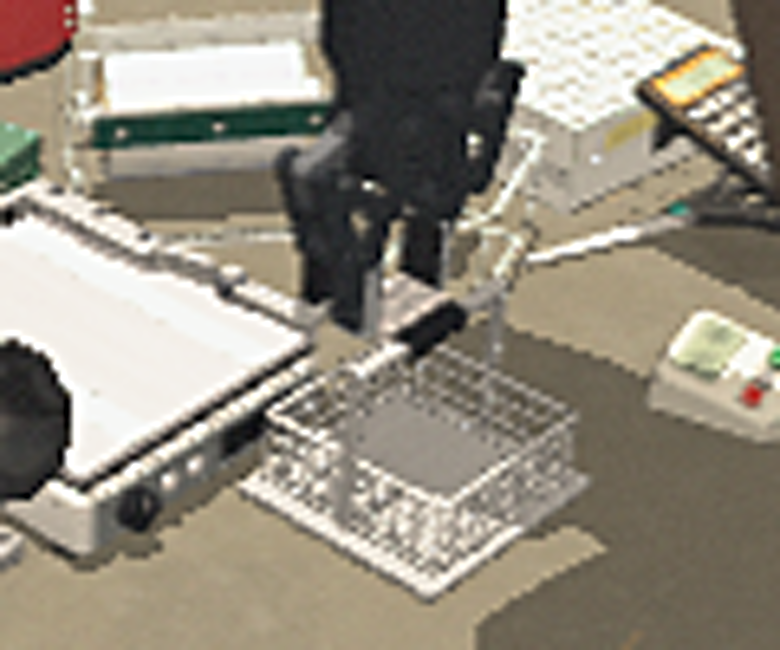

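The cassette at (410,300) is held over the far slot. Lowering to z=30 keeps the body clear of the knob.

Emit:
{"api": "apply_moves", "payload": {
  "commands": [
    {"x":0,"y":0,"z":0.025,"spin":0},
    {"x":0,"y":0,"z":0.02,"spin":0},
    {"x":0,"y":0,"z":0.009,"spin":0},
    {"x":0,"y":0,"z":0,"spin":0}
  ]
}}

```text
t: 15.35
ee_pos: [328.4, -345.1, 32.6]
ee_rot: [1.268, 2.874, -0.0]
ft_force: [0.3, 0.0, -0.4]
width: 38.8
grip_force: 32.0
```

Emit:
{"api": "apply_moves", "payload": {
  "commands": [
    {"x":0,"y":0,"z":0,"spin":0},
    {"x":0,"y":0,"z":0,"spin":0},
    {"x":0,"y":0,"z":0,"spin":0},
    {"x":0,"y":0,"z":-0.04,"spin":0},
    {"x":0,"y":0,"z":-0.05,"spin":0},
    {"x":0,"y":0,"z":-0.04,"spin":0},
    {"x":0,"y":0,"z":0,"spin":0}
  ],
  "jaw": -0.2
}}

```text
t: 16.23
ee_pos: [328.9, -345.9, 165.0]
ee_rot: [1.266, 2.87, -0.005]
ft_force: [-0.3, 0.3, -0.0]
width: 51.1
grip_force: 0.0
```

```bash
python3 - <<'E'
from h import *
to(431.4,-145.2,55)
# arm kinematics fit: planar 2-link, wrist vertical
a=grab_frame('side'); cv2.imwrite('pics/s9.png',cv2.resize(np.hstack([a[110:210,250:350],a[170:270,240:340]]),None,fx=4,fy=4,interpolation=2)[:,:,::-1])
from scipy.optimize import least_squares
D=[((.491,1.559),(242.1,-576.2,231.2)),((.52,1.51),(582.2,-274,230.9)),((.67,1.64),(579.1,-279,93.8)),((.52,1.9),(493,-209.2,114.4)),((.31,2.03),(310.3,-327.2,184.4)),((.54,2.14),(390.6,-218.4,58.6)),((.67,2.17),(392.7,-219.9,-2.3)),((.37,2.07),(393.3,-220.2,148.1)),((.51,2.06),(327.4,-344,84.1))]
def f(v):
    o=[]
    for (a,b),p in D:
        r=v[2]+v[0]*np.sin(a+v[4])+v[1]*np.sin(a+b+v[5]); z=v[3]+v[0]*np.cos(a+v[4])+v[1]*np.cos(a+b+v[5])
        o+=[r-np.hypot(*p[:2]),z-p[2]]
    return o
s=least_squares(f,[500,500,100,100,0,-0.3]); print(s.x,np.round(s.fun,1))
v=s.x
for r,z in((386,-4),(386,30),(400,-4),(420,30)):
    g=least_squares(lambda q:[v[2]+v[0]*np.sin(q[0]+v[4])+v[1]*np.sin(q[0]+q[1]+v[5])-r,v[3]+v[0]*np.cos(q[0]+v[4])+v[1]*np.cos(q[0]+q[1]+v[5])-z],[.6,2.2]); print(r,z,g.x,np.pi-g.x.sum(),g.cost)
E
```

```text
t 16.225 p [ 328.9 -345.9  165. ] yang 42.4 q [-0.95  0.37  1.99 -0.    0.77 -1.69] f [-0.3  0.3 -0. ] w 51.1 g 0.0
tool shift [ 79.7 211.1 109.4]
[ 5.78852870e+02  4.12284573e+02  5.74991016e+00 -5.04877812e+01
  4.71781804e-03  1.03592291e-01] [ 0.3  0.6  1.  -0.4 -1.1 -0.  -0.9  0.1 -1.  -0.3  2.7 -0.2 -1.6 -0.4
 -1.  -0.6  1.8  1.3]
386 -4 [0.65344663 2.3209975 ] 0.16714851915933648 3.2311742677852644e-27
386 30 [0.56576801 2.3074116 ] 0.26841305208357946 2.5849394142282115e-26
400 -4 [0.65628206 2.28725325] 0.19805734152572985 6.462348535570529e-27
420 30 [0.58218884 2.22656698] 0.33283682974906004 8.077935669463161e-27
```

View pics/s9.png

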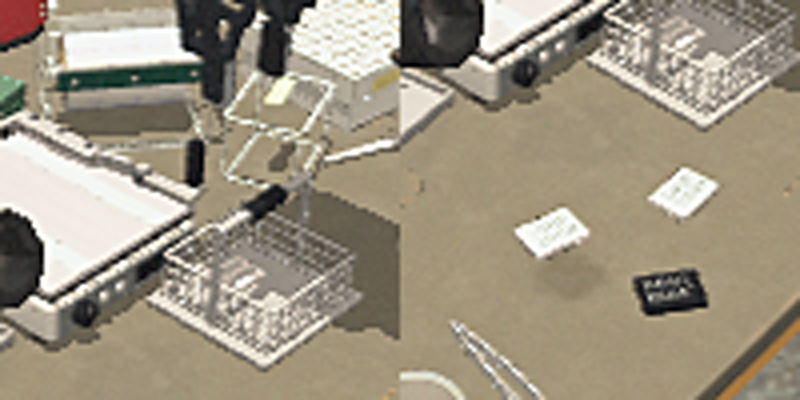

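Cassette 2 is in the basket at (242,275) in the left panel. The other two have not moved, at (552,232) and (684,192) in the right panel. Next is cassette 1.

Emit:
{"api": "apply_moves", "payload": {
  "commands": [
    {"x":0.016,"y":0.042,"z":0,"spin":0},
    {"x":0.016,"y":0.042,"z":0,"spin":0},
    {"x":0.016,"y":0.042,"z":0,"spin":0},
    {"x":0.016,"y":0.042,"z":0,"spin":0},
    {"x":0.016,"y":0.043,"z":0,"spin":0},
    {"x":0,"y":0,"z":0.03,"spin":5.7},
    {"x":0,"y":0,"z":0.04,"spin":5.7},
    {"x":0,"y":0,"z":0.04,"spin":0},
    {"x":0,"y":0,"z":0,"spin":0},
    {"x":0,"y":0,"z":0,"spin":0}
  ],
  "jaw": -0.3
}}

```text
t: 17.52
ee_pos: [430.2, -143.8, 52.7]
ee_rot: [-1.547, -2.734, 0.0]
ft_force: [-0.4, 0.7, 0.7]
width: 55.7
grip_force: 0.0
```

```bash
python3 - <<'E'
from h import *
to(431.4,-145.2,-4)
E
```

```text
t 17.525 p [ 430.2 -143.8   52.7] yang 30.99 q [-0.47  0.55  2.14 -0.    0.45 -1.01] f [-0.4  0.7  0.7] w 55.7 g 0.0
tool shift [-1.9  0.3 56.7]
```

Emit:
{"api": "apply_moves", "payload": {
  "commands": [
    {"x":-0.001,"y":0,"z":0.025,"spin":0},
    {"x":0,"y":0,"z":0.02,"spin":0},
    {"x":0,"y":0,"z":0.011,"spin":0},
    {"x":0,"y":0,"z":0,"spin":0},
    {"x":0,"y":0,"z":0,"spin":0}
  ]
}}

```text
t: 18.15
ee_pos: [431.0, -144.7, -2.9]
ee_rot: [1.547, 2.733, -0.0]
ft_force: [0.3, -1.1, -0.4]
width: 55.6
grip_force: 0.0
```

Emit:
{"api": "apply_moves", "payload": {
  "commands": [
    {"x":0,"y":0,"z":0,"spin":0},
    {"x":0,"y":0,"z":0,"spin":0},
    {"x":0,"y":0,"z":0,"spin":0}
  ],
  "jaw": 0.3
}}

```text
t: 18.52
ee_pos: [431.7, -144.8, -1.4]
ee_rot: [1.546, 2.73, 0.0]
ft_force: [-1.3, 4.0, 32.9]
width: 39.3
grip_force: 49.1
```

Emit:
{"api": "apply_moves", "payload": {
  "commands": [
    {"x":0,"y":0,"z":-0.01,"spin":0},
    {"x":0,"y":0,"z":-0.03,"spin":0},
    {"x":0,"y":0,"z":-0.04,"spin":-5.7},
    {"x":0,"y":0,"z":-0.04,"spin":-5.7},
    {"x":0,"y":0,"z":-0.03,"spin":0},
    {"x":0,"y":0,"z":0,"spin":0}
  ]
}}

```text
t: 19.27
ee_pos: [431.3, -144.8, 148.5]
ee_rot: [1.266, 2.87, -0.0]
ft_force: [-0.1, 0.1, -0.2]
width: 38.9
grip_force: 31.8
```

```bash
python3 - <<'E'
from h import *
to(292.6,-305.7,30)
E
```

```text
t 19.275 p [ 431.3 -144.8  148.5] yang 42.39 q [-0.47  0.37  2.06 -0.    0.71 -1.21] f [-0.1  0.1 -0.2] w 38.9 g 31.822795271873474
tool shift [ -24.8 -211.1  118.3]
```

Emit:
{"api": "apply_moves", "payload": {
  "commands": [
    {"x":-0.005,"y":-0.042,"z":0,"spin":0},
    {"x":-0.005,"y":-0.042,"z":0,"spin":0},
    {"x":-0.005,"y":-0.042,"z":0,"spin":0},
    {"x":-0.005,"y":-0.042,"z":0,"spin":0},
    {"x":-0.005,"y":-0.043,"z":0,"spin":0},
    {"x":0,"y":0,"z":0,"spin":0},
    {"x":0,"y":0,"z":0.03,"spin":0},
    {"x":0,"y":0,"z":0.03,"spin":0},
    {"x":0,"y":0,"z":0,"spin":0}
  ]
}}

```text
t: 20.4
ee_pos: [291.4, -303.8, 84.8]
ee_rot: [-1.266, -2.871, -0.004]
ft_force: [-0.1, -0.0, 1.0]
width: 38.7
grip_force: 31.8
```

```bash
python3 - <<'E'
from h import *
to(292.6,-305.7,30)
E
```

```text
t 20.4 p [ 291.4 -303.8   84.8] yang 42.42 q [-0.96  0.46  2.19  0.    0.5  -1.7 ] f [-0.1 -0.   1. ] w 38.7 g 31.816511750221252
tool shift [-2.4 -0.4 54.8]
```

Emit:
{"api": "apply_moves", "payload": {
  "commands": [
    {"x":0,"y":0,"z":0.025,"spin":0},
    {"x":0,"y":0,"z":0.02,"spin":0},
    {"x":0,"y":0,"z":0.009,"spin":0},
    {"x":0,"y":0,"z":0,"spin":0}
  ]
}}

```text
t: 20.9
ee_pos: [291.9, -305.1, 32.5]
ee_rot: [-1.267, -2.874, -0.0]
ft_force: [0.4, -0.1, 1.1]
width: 38.7
grip_force: 31.8
```

Emit:
{"api": "apply_moves", "payload": {
  "commands": [
    {"x":0,"y":0,"z":0,"spin":0},
    {"x":0,"y":0,"z":0,"spin":0},
    {"x":0,"y":0,"z":0,"spin":0},
    {"x":0,"y":0,"z":-0.04,"spin":0},
    {"x":0,"y":0,"z":-0.05,"spin":0},
    {"x":0,"y":0,"z":-0.04,"spin":0},
    {"x":0,"y":0,"z":0,"spin":0}
  ],
  "jaw": -0.2
}}

```text
t: 21.78
ee_pos: [292.3, -306.1, 164.8]
ee_rot: [1.266, 2.87, -0.005]
ft_force: [-0.1, 0.0, -1.2]
width: 51.3
grip_force: 0.0
```

```bash
python3 - <<'E'
from h import *
to(341.7,-178.5,55)
a=grab_frame('side'); cv2.imwrite('pics/s10.png',cv2.resize(np.hstack([a[110:210,250:350],a[170:270,240:340]]),None,fx=4,fy=4,interpolation=2)[:,:,::-1])
E
```

```text
t 21.775 p [ 292.3 -306.1  164.8] yang 42.39 q [-0.96  0.31  2.11 -0.    0.72 -1.7 ] f [-0.1  0.  -1.2] w 51.3 g 0.0
tool shift [ 61.5 122.6 109.3]
```

View pics/s10.png

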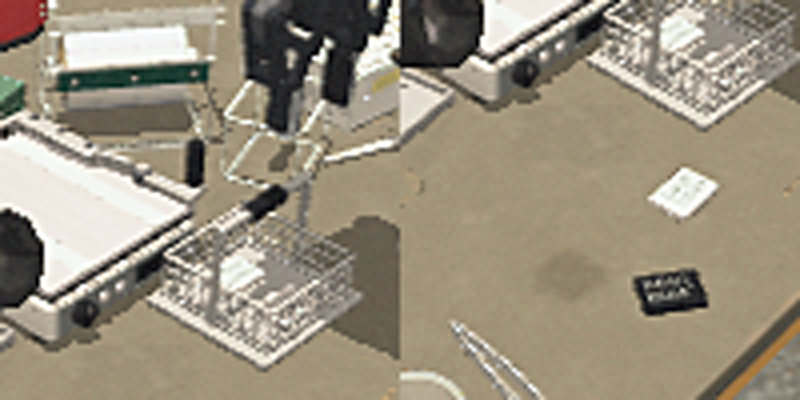

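Two cassettes are in the basket. The last is at (684,192) and has not moved.

Emit:
{"api": "apply_moves", "payload": {
  "commands": [
    {"x":0.02,"y":0.04,"z":0,"spin":-4.0},
    {"x":0.018,"y":0.043,"z":0,"spin":0},
    {"x":0.017,"y":0.043,"z":0,"spin":0},
    {"x":0,"y":0,"z":0.03,"spin":0},
    {"x":0,"y":0,"z":0.04,"spin":0},
    {"x":0,"y":0,"z":0.04,"spin":0},
    {"x":0,"y":0,"z":0,"spin":0},
    {"x":0,"y":0,"z":0,"spin":0}
  ],
  "jaw": -0.3
}}

```text
t: 22.82
ee_pos: [341.6, -177.1, 52.7]
ee_rot: [-1.167, -2.916, -0.0]
ft_force: [-0.2, 0.5, 0.5]
width: 55.2
grip_force: 0.0
```

```bash
python3 - <<'E'
from h import *
to(341.7,-178.5,-4)
E
```

```text
t 22.825 p [ 341.6 -177.1   52.7] yang 46.39 q [-0.65  0.51  2.3  -0.    0.34 -1.46] f [-0.2  0.5  0.5] w 55.2 g 0.0
tool shift [-1.  -1.  56.7]
```

Emit:
{"api": "apply_moves", "payload": {
  "commands": [
    {"x":0,"y":-0.001,"z":0.025,"spin":0},
    {"x":0,"y":0,"z":0.02,"spin":0},
    {"x":0,"y":0,"z":0.0115,"spin":0},
    {"x":0,"y":0,"z":0,"spin":0},
    {"x":0,"y":0,"z":0,"spin":0}
  ]
}}

```text
t: 23.45
ee_pos: [341.4, -178.1, -3.5]
ee_rot: [1.166, 2.916, -0.001]
ft_force: [-0.1, -0.7, 1.2]
width: 55.5
grip_force: 0.0
```

Emit:
{"api": "apply_moves", "payload": {
  "commands": [
    {"x":0,"y":0,"z":0,"spin":0},
    {"x":0,"y":0,"z":0,"spin":0},
    {"x":0,"y":0,"z":0,"spin":0}
  ],
  "jaw": 0.3
}}

```text
t: 23.82
ee_pos: [341.4, -178.5, -1.6]
ee_rot: [1.166, 2.913, -0.002]
ft_force: [-8.3, -3.8, 58.5]
width: 39.3
grip_force: 58.1
```

Emit:
{"api": "apply_moves", "payload": {
  "commands": [
    {"x":0,"y":0,"z":-0.01,"spin":0},
    {"x":0,"y":0,"z":-0.03,"spin":0},
    {"x":0,"y":0,"z":-0.04,"spin":4.0},
    {"x":0,"y":0,"z":-0.04,"spin":0},
    {"x":0,"y":0,"z":-0.03,"spin":0},
    {"x":0,"y":0,"z":0,"spin":0}
  ]
}}

```text
t: 24.58
ee_pos: [341.6, -178.2, 147.8]
ee_rot: [1.266, 2.87, -0.002]
ft_force: [0.4, -0.3, -0.6]
width: 39.0
grip_force: 31.7
```

```bash
python3 - <<'E'
from h import *
to(292.6,-305.7,30)
E
```

```text
t 24.575 p [ 341.6 -178.2  147.8] yang 42.4 q [-0.65  0.29  2.21 -0.    0.63 -1.39] f [ 0.4 -0.3 -0.6] w 39.0 g 31.6870379447937
tool shift [ -60.5 -122.3  118. ]
```

Emit:
{"api": "apply_moves", "payload": {
  "commands": [
    {"x":-0.02,"y":-0.04,"z":0,"spin":0},
    {"x":-0.02,"y":-0.041,"z":0,"spin":0},
    {"x":-0.02,"y":-0.041,"z":0,"spin":0},
    {"x":0,"y":0,"z":0,"spin":0},
    {"x":0,"y":0,"z":0.03,"spin":0},
    {"x":0,"y":0,"z":0.03,"spin":0},
    {"x":0,"y":0,"z":0.03,"spin":0},
    {"x":0,"y":0,"z":0.026,"spin":0},
    {"x":0,"y":0,"z":0,"spin":0},
    {"x":0,"y":0,"z":0,"spin":0}
  ]
}}

```text
t: 25.82
ee_pos: [291.6, -304.1, 30.2]
ee_rot: [-1.267, -2.875, -0.0]
ft_force: [0.2, -0.6, 0.5]
width: 39.3
grip_force: 31.7
```

Emit:
{"api": "apply_moves", "payload": {
  "commands": [
    {"x":0,"y":0,"z":0,"spin":0},
    {"x":0,"y":0,"z":0,"spin":0},
    {"x":0,"y":0,"z":0,"spin":0},
    {"x":0,"y":0,"z":-0.04,"spin":0},
    {"x":0,"y":0,"z":-0.05,"spin":0},
    {"x":0,"y":0,"z":-0.05,"spin":0},
    {"x":0,"y":0,"z":0,"spin":0}
  ],
  "jaw": -0.2
}}

```text
t: 26.7
ee_pos: [292.1, -305.4, 172.9]
ee_rot: [1.266, 2.869, -0.006]
ft_force: [-0.2, -0.7, -0.7]
width: 51.4
grip_force: 0.0
```

Emit:
{"api": "apply_moves", "payload": {
  "commands": [
    {"x":0,"y":0,"z":0,"spin":10},
    {"x":0,"y":0,"z":0,"spin":10},
    {"x":0,"y":0,"z":0,"spin":10},
    {"x":0,"y":0,"z":0,"spin":10},
    {"x":0,"y":0,"z":0,"spin":10},
    {"x":0,"y":0,"z":0,"spin":10},
    {"x":0,"y":0,"z":0,"spin":10},
    {"x":0,"y":0,"z":0,"spin":10},
    {"x":0,"y":0,"z":0,"spin":10},
    {"x":0,"y":0,"z":0,"spin":0}
  ]
}}

```text
t: 27.95
ee_pos: [291.2, -304.1, 169.1]
ee_rot: [-2.927, -1.137, 0.0]
ft_force: [-0.1, -0.4, -0.1]
width: 51.6
grip_force: 0.0
```

```bash
python3 - <<'E'
from h import *
to(310.8,-325.7,69)
a=grab_frame('side'); b=grab_frame('top')
cv2.imwrite('pics/s11.png',np.hstack([cv2.resize(a[125:215,270:360],(400,400),interpolation=2),cv2.resize(b[220:320,260:360],(400,400),interpolation=2)])[:,:,::-1])
E
```

```text
t 27.95 p [ 291.2 -304.1  169.1] yang -47.54 q [-0.96  0.3   2.11 -0.    0.74 -0.13] f [-0.1 -0.4 -0.1] w 51.6 g 0.0
tool shift [-1.000e-01  2.930e+01  1.001e+02]
```

View pics/s11.png

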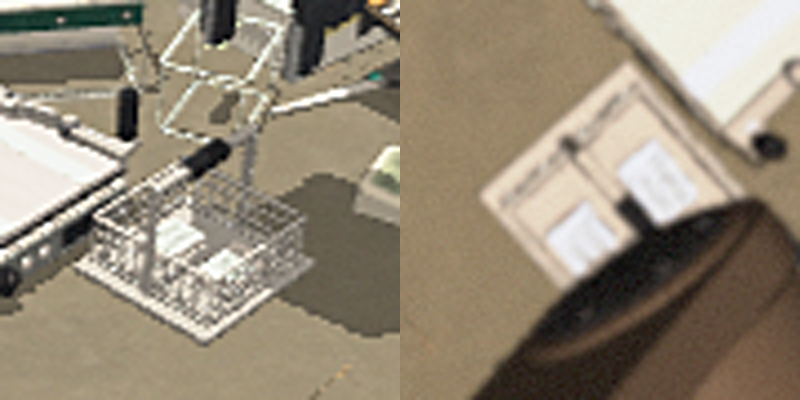

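Both views show the cassettes flat inside the basket, at left (180,238) and (220,265) and right (580,240) and (655,185). Before carrying it, I'll refine the agitator's axis with line segments from code.

```bash
python3 - <<'E'
from h import *
a=grab_frame('top'); c=cv2.resize(a[130:270,280:415],None,fx=4,fy=4,interpolation=cv2.INTER_CUBIC)
g=cv2.GaussianBlur(cv2.cvtColor(c,cv2.COLOR_RGB2GRAY),(0,0),2)
L=cv2.createLineSegmentDetector().detect(g)[0][:,0]
v=np.array([471.25,-393.3]);th=np.radians(-47.65);Rm=np.array([[np.cos(th),np.sin(th)],[-np.sin(th),np.cos(th)]])
for l in L:
    if np.hypot(l[2]-l[0],l[3]-l[1])<70: continue
    o=[]
    for z in (55,68.5):
        P=[Rm@(px('top',280+(l[i]+.5)/4-.5,130+(l[i+1]+.5)/4-.5,z)[:2]-v) for i in(0,2)]
        d=P[1]-P[0]; o+=[P[0].round(1),P[1].round(1),round(np.degrees(np.arctan(d[1]/d[0])),2)]
    print(*o)
E
```

```text
[ 75.4 -52.2] [74.7 51.6] -89.62 [ 71.6 -49.8] [70.9 52.5] -89.62
[-93.8  33.5] [-93.6 -87.8] -89.92 [-95.   34.6] [-94.9 -84.9] -89.92
[82.5 79.5] [-92.5  79.2] 0.09 [78.6 79.9] [-93.7  79.6] 0.09
[79.8 52. ] [ 80.4 -52.8] -89.65 [75.9 52.8] [ 76.6 -50.4] -89.65
[-34.7 -77.6] [ 82.5 -77. ] 0.31 [-36.8 -74.8] [ 78.6 -74.2] 0.31
[-78.2 141.3] [-70.3  87.7] -81.63 [-79.7 140.9] [-71.9  88. ] -81.63
[-106.8   -7. ] [-210.2   -7.1] 0.05 [-107.8   -5.3] [-209.7   -5.4] 0.05
[-104.1  -49.8] [-103.9   -5.4] 89.69 [-105.2  -47.4] [-105.    -3.7] 89.69
[119.7 -33.6] [157.8 -25.1] 12.51 [115.2 -31.5] [152.8 -23.1] 12.51
[-68.6  87.5] [ 58.2 107. ] 8.72 [-70.2  87.8] [ 54.7 107. ] 8.72
[ 20.8 169.4] [-23.2 161.9] 9.74 [ 17.8 168.5] [-25.5 161.1] 9.74
[-37.6 108.6] [ 42.3 121.1] 8.88 [-39.6 108.6] [ 39.  120.9] 8.88
[ 37.8 114.3] [ -5.5 107.8] 8.5 [ 34.6 114.2] [ -8.  107.8] 8.5
[ 86.6 -14.2] [86. 39.] -89.33 [ 82.7 -12.4] [82.1 40.1] -89.33
[ 86.8 -66.5] [ 86.4 -12.9] -89.58 [ 82.9 -63.9] [ 82.5 -11.1] -89.58
[-115.3  -92.3] [-115.4  -25.1] -89.95 [-116.2  -89.2] [-116.3  -23.1] -89.95
```

Emit:
{"api": "apply_moves", "payload": {
  "commands": [
    {"x":0,"y":0.029,"z":0,"spin":0},
    {"x":0,"y":0,"z":0.03,"spin":0},
    {"x":0,"y":0,"z":0.03,"spin":0},
    {"x":0,"y":0,"z":0.03,"spin":0},
    {"x":0,"y":0,"z":0.01,"spin":0},
    {"x":0,"y":0,"z":0,"spin":0},
    {"x":0,"y":0,"z":0,"spin":0}
  ]
}}

```text
t: 28.98
ee_pos: [311.2, -326.2, 70.6]
ee_rot: [2.927, 1.136, 0.0]
ft_force: [0.6, -0.1, -0.8]
width: 51.3
grip_force: 0.0
```

Emit:
{"api": "apply_moves", "payload": {
  "commands": [
    {"x":0,"y":0,"z":0.0015,"spin":0},
    {"x":0,"y":0,"z":0,"spin":0},
    {"x":0,"y":0,"z":0,"spin":0},
    {"x":0,"y":0,"z":0,"spin":0}
  ],
  "jaw": 1,
  "force": 100
}}

```text
t: 29.48
ee_pos: [311.0, -326.0, 68.8]
ee_rot: [2.928, 1.136, 0.0]
ft_force: [-0.9, 0.9, 6.6]
width: 10.5
grip_force: 97.7
```

Emit:
{"api": "apply_moves", "payload": {
  "commands": [
    {"x":0,"y":0,"z":-0.005,"spin":0},
    {"x":0,"y":0,"z":-0.015,"spin":0},
    {"x":0,"y":0,"z":-0.03,"spin":0},
    {"x":0,"y":0,"z":-0.03,"spin":0},
    {"x":0,"y":0,"z":-0.03,"spin":0},
    {"x":0,"y":0,"z":-0.015,"spin":0},
    {"x":0,"y":0,"z":0,"spin":0},
    {"x":0,"y":0,"z":0,"spin":0}
  ]
}}

```text
t: 30.48
ee_pos: [310.7, -325.5, 192.7]
ee_rot: [-2.928, -1.135, 0.0]
ft_force: [-0.3, 0.9, -3.1]
width: 10.5
grip_force: 97.8
```

```bash
python3 - <<'E'
from h import *
to(417.9,-333.7,195)
E
```

```text
t 30.475 p [ 310.7 -325.5  192.7] yang -47.61 q [-0.96  0.3   2.02 -0.    0.83 -0.12] f [-0.3  0.9 -3.1] w 10.5 g 97.76262044906616
tool shift [73.7 78.3 -2.4]
```

Emit:
{"api": "apply_moves", "payload": {
  "commands": [
    {"x":0.01,"y":0.011,"z":0,"spin":-0.15},
    {"x":0.02,"y":0.021,"z":0,"spin":0},
    {"x":0.02,"y":0.021,"z":0,"spin":0},
    {"x":0.015,"y":0.016,"z":0,"spin":0},
    {"x":0.008,"y":0.008,"z":0,"spin":0},
    {"x":0,"y":0,"z":0,"spin":0},
    {"x":0,"y":0,"z":0,"spin":0}
  ]
}}

```text
t: 31.35
ee_pos: [416.3, -333.1, 193.1]
ee_rot: [-2.927, -1.139, 0.001]
ft_force: [-1.1, 0.0, -2.5]
width: 10.0
grip_force: 97.8
```

```bash
python3 - <<'E'
from h import *
to(417.9,-333.7,124.5)
E
```

```text
t 31.35 p [ 416.3 -333.1  193.1] yang -47.47 q [-0.8   0.41  1.83 -0.    0.91  0.03] f [-1.1  0.  -2.5] w 10.0 g 97.76938319206238
tool shift [ 0.8  1.6 68.6]
```

Emit:
{"api": "apply_moves", "payload": {
  "commands": [
    {"x":0.0008,"y":0.0015,"z":0.015,"spin":0},
    {"x":0,"y":0,"z":0.02,"spin":0},
    {"x":0,"y":0,"z":0.02,"spin":0},
    {"x":0,"y":0,"z":0.008,"spin":0},
    {"x":0,"y":0,"z":0.002,"spin":0},
    {"x":0,"y":0,"z":0,"spin":0},
    {"x":0,"y":0,"z":0,"spin":0}
  ]
}}

```text
t: 32.22
ee_pos: [418.5, -334.0, 128.8]
ee_rot: [2.927, 1.139, 0.001]
ft_force: [-0.2, -1.2, -2.7]
width: 9.9
grip_force: 97.8
```

Emit:
{"api": "apply_moves", "payload": {
  "commands": [
    {"x":0,"y":0,"z":0.002,"spin":0},
    {"x":0,"y":0,"z":0,"spin":0},
    {"x":0,"y":0,"z":0,"spin":0}
  ]
}}

```text
t: 32.6
ee_pos: [418.4, -333.8, 126.4]
ee_rot: [2.927, 1.14, 0.0]
ft_force: [0.2, 0.7, -2.4]
width: 10.4
grip_force: 97.8
```

Emit:
{"api": "apply_moves", "payload": {
  "commands": [
    {"x":0,"y":0,"z":0.0015,"spin":0},
    {"x":0,"y":0,"z":0,"spin":0},
    {"x":0,"y":0,"z":0,"spin":0}
  ]
}}

```text
t: 32.98
ee_pos: [418.4, -333.8, 124.8]
ee_rot: [2.928, 1.14, -0.0]
ft_force: [0.0, 0.5, -2.8]
width: 10.2
grip_force: 97.8
```

Emit:
{"api": "apply_moves", "payload": {
  "commands": [
    {"x":0,"y":0,"z":0.001,"spin":0},
    {"x":0,"y":0,"z":0,"spin":0},
    {"x":0,"y":0,"z":0,"spin":0}
  ]
}}

```text
t: 33.35
ee_pos: [418.4, -333.9, 123.8]
ee_rot: [2.927, 1.14, 0.0]
ft_force: [-0.3, -0.3, -2.0]
width: 9.9
grip_force: 97.8
```

Emit:
{"api": "apply_moves", "payload": {
  "commands": [
    {"x":0,"y":0,"z":0.0007,"spin":0},
    {"x":0,"y":0,"z":0,"spin":0},
    {"x":0,"y":0,"z":0,"spin":0}
  ]
}}

```text
t: 33.72
ee_pos: [418.5, -334.0, 123.8]
ee_rot: [2.927, 1.139, 0.001]
ft_force: [-1.9, 0.6, 6.5]
width: 10.0
grip_force: 99.1
```

```bash
python3 - <<'E'
from h import *
to(484.8,-406.6,123)
E
```

```text
t 33.725 p [ 418.5 -334.   123.8] yang -47.45 q [-0.8   0.51  1.89 -0.    0.74  0.03] f [-1.9  0.6  6.5] w 10.0 g 99.08634066581726
tool shift [-0.3 98.3  0.9]
```

In light contact with the table. Sliding along tool y.

Emit:
{"api": "apply_moves", "payload": {
  "commands": [
    {"x":0,"y":0.005,"z":0,"spin":0},
    {"x":0,"y":0.01,"z":0,"spin":0},
    {"x":0,"y":0.01,"z":0,"spin":0},
    {"x":0,"y":0.01,"z":0,"spin":0},
    {"x":0,"y":0,"z":0,"spin":0}
  ]
}}

```text
t: 34.35
ee_pos: [442.9, -360.8, 123.8]
ee_rot: [2.925, 1.138, 0.001]
ft_force: [-0.0, -2.9, 5.2]
width: 10.3
grip_force: 99.0
```

```bash
cat >> h.py <<'E'
def tf():
    s,m=st(); d=m.T@(np.array([484.8,-406.6,123])-s['ee_pos']); print('left',d.round(1),'force in tool',(m.T@s['ft_force']).round(1),'torque',(m.T@s['torque']).round(2))
E
python3 -c "from h import *; tf()"
```

```text
t 34.35 p [ 442.9 -360.8  123.8] yang -47.47 q [-0.8   0.55  1.8  -0.    0.79  0.03] f [-0.  -2.9  5.2] w 10.3 g 98.95840644836426
left [-0.  62.1  1. ] force in tool [-2.   2.1 -5.2] torque [-0.3  -0.21  0.12]
```

Emit:
{"api": "apply_moves", "payload": {
  "commands": [
    {"x":0,"y":0.008,"z":0,"spin":0},
    {"x":0,"y":0.01,"z":0,"spin":0},
    {"x":0,"y":0.01,"z":0,"spin":0},
    {"x":0,"y":0,"z":0,"spin":0}
  ]
}}

```text
t: 34.85
ee_pos: [461.7, -381.5, 123.8]
ee_rot: [2.925, 1.138, 0.001]
ft_force: [0.5, -3.0, 5.8]
width: 10.0
grip_force: 98.9
```

```bash
python3 -c "from h import *; tf()"
```

```text
t 34.85 p [ 461.7 -381.5  123.8] yang -47.47 q [-0.8   0.58  1.73 -0.    0.83  0.03] f [ 0.5 -3.   5.8] w 10.0 g 98.94988059997559
left [ 0.  34.2  0.9] force in tool [-1.7  2.6 -5.8] torque [-0.31 -0.3   0.14]
```

Emit:
{"api": "apply_moves", "payload": {
  "commands": [
    {"x":0,"y":0.008,"z":0,"spin":0},
    {"x":0,"y":0.01,"z":0,"spin":0},
    {"x":0,"y":0.008,"z":0,"spin":0},
    {"x":0,"y":0.004,"z":0,"spin":0},
    {"x":0,"y":0,"z":0,"spin":0}
  ]
}}

```text
t: 35.48
ee_pos: [480.4, -403.7, 124.2]
ee_rot: [2.926, 1.14, -0.003]
ft_force: [-9.9, -5.5, 10.7]
width: 10.3
grip_force: 101.0
```

```bash
python3 -c "from h import *; tf()"
```

```text
t 35.475 p [ 480.4 -403.7  124.2] yang -47.43 q [-0.8   0.61  1.66 -0.    0.87  0.03] f [-9.9 -5.5 10.7] w 10.3 g 100.99350571632385
left [1.3 5.1 1.2] force in tool [-11.   -2.6 -10.7] torque [ 0.41 -1.76 -0.2 ]
```

Emit:
{"api": "apply_moves", "payload": {
  "commands": [
    {"x":-0.0015,"y":0,"z":0,"spin":0},
    {"x":0,"y":0.002,"z":0,"spin":0},
    {"x":0,"y":0.002,"z":0,"spin":0},
    {"x":0,"y":0,"z":0,"spin":0},
    {"x":0,"y":0,"z":0,"spin":0}
  ]
}}

```text
t: 36.1
ee_pos: [482.5, -407.0, 123.8]
ee_rot: [2.926, 1.14, -0.001]
ft_force: [-4.9, -1.9, 6.6]
width: 10.0
grip_force: 100.5
```

```bash
python3 -c "from h import *; tf()"
```

```text
t 36.1 p [ 482.5 -407.   123.8] yang -47.44 q [-0.8   0.62  1.65 -0.    0.87  0.02] f [-4.9 -1.9  6.6] w 10.0 g 100.49785852432251
left [2.  1.3 0.8] force in tool [-5.  -1.9 -6.6] torque [ 0.3  -0.8  -0.13]
```

Emit:
{"api": "apply_moves", "payload": {
  "commands": [
    {"x":-0.0008,"y":0.001,"z":0,"spin":0},
    {"x":0,"y":0.001,"z":0,"spin":0},
    {"x":0,"y":0,"z":0,"spin":0},
    {"x":0,"y":0,"z":0,"spin":0}
  ]
}}

```text
t: 36.6
ee_pos: [483.6, -408.4, 123.8]
ee_rot: [2.927, 1.14, 0.0]
ft_force: [-2.6, 1.9, 7.3]
width: 9.9
grip_force: 100.5
```

```bash
python3 -c "from h import *; tf()"
```

```text
t 36.6 p [ 483.6 -408.4  123.8] yang -47.45 q [-0.81  0.62  1.64 -0.    0.88  0.02] f [-2.6  1.9  7.3] w 9.9 g 100.5280601978302
left [ 2.1 -0.5  0.8] force in tool [-0.6 -3.1 -7.3] torque [ 0.42 -0.13 -0.02]
```

Emit:
{"api": "apply_moves", "payload": {
  "commands": [
    {"x":0,"y":0.001,"z":0,"spin":0},
    {"x":0,"y":0.001,"z":0,"spin":0},
    {"x":0,"y":0,"z":0,"spin":0},
    {"x":0,"y":0,"z":0,"spin":0}
  ]
}}

```text
t: 37.1
ee_pos: [484.0, -408.8, 124.1]
ee_rot: [-2.925, -1.139, 0.002]
ft_force: [-9.4, 7.1, 14.7]
width: 10.0
grip_force: 101.6
```

```bash
python3 -c "from h import *; tf()"
```

```text
t 37.1 p [ 484.  -408.8  124.1] yang -47.45 q [-0.81  0.62  1.64 -0.    0.88  0.02] f [-9.4  7.1 14.7] w 10.0 g 101.6289496421814
left [ 2.1 -1.1  1.1] force in tool [ -2.2 -11.6 -14.6] torque [ 1.92 -0.24  0.04]
```

Emit:
{"api": "apply_moves", "payload": {
  "commands": [
    {"x":0,"y":0.0015,"z":0,"spin":0},
    {"x":0,"y":0,"z":0,"spin":0},
    {"x":0,"y":0,"z":0,"spin":0}
  ]
}}

```text
t: 37.48
ee_pos: [484.5, -409.3, 124.6]
ee_rot: [-2.924, -1.139, 0.003]
ft_force: [-13.4, 10.9, 20.4]
width: 10.1
grip_force: 102.6
```

```bash
python3 -c "from h import *; tf()"
```

```text
t 37.475 p [ 484.5 -409.3  124.6] yang -47.44 q [-0.81  0.62  1.64 -0.    0.89  0.02] f [-13.4  10.9  20.4] w 10.1 g 102.57709622383118
left [ 2.1 -1.8  1.6] force in tool [ -2.5 -17.2 -20.4] torque [ 2.93 -0.28  0.05]
```

It's against the stop. Easing off, then releasing and rising.

Emit:
{"api": "apply_moves", "payload": {
  "commands": [
    {"x":0,"y":-0.002,"z":0,"spin":0},
    {"x":0,"y":0,"z":0,"spin":0}
  ]
}}

```text
t: 37.72
ee_pos: [483.8, -408.6, 124.0]
ee_rot: [-2.926, -1.139, 0.001]
ft_force: [-7.9, 6.4, 11.9]
width: 10.3
grip_force: 101.3
```

Emit:
{"api": "apply_moves", "payload": {
  "commands": [
    {"x":0,"y":0,"z":0,"spin":0},
    {"x":0,"y":0,"z":0,"spin":0},
    {"x":0,"y":0,"z":-0.03,"spin":0},
    {"x":0,"y":0,"z":-0.05,"spin":0},
    {"x":0,"y":0,"z":-0.05,"spin":0},
    {"x":0,"y":0,"z":0,"spin":0}
  ],
  "jaw": -0.2
}}

```text
t: 38.48
ee_pos: [485.6, -410.4, 257.0]
ee_rot: [2.921, 1.137, 0.004]
ft_force: [0.1, -0.9, -0.5]
width: 51.4
grip_force: 0.0
```

```bash
python3 -c "
from h import *; tf()
# updated agitator from basket home: use yaw -47.45, home (483.8,-408.5)
th=np.radians(-47.45);c,s=np.cos(th),np.sin(th)
for nm,(ox,oy) in (('fit',(472.0,-392.6)),('grip',(483.5-19*c,-408.3-19*s))):
  w=lambda X,Y:np.array([ox+c*X-s*Y,oy+s*X+c*Y]).round(1)
  print(nm,ox,oy,'pivot',w(-45,-70),'knob open',w(-85,-82),'locked',w(-57,-30))
"
```

```text
t 38.475 p [ 485.6 -410.4  257. ] yang -47.45 q [-0.81  0.48  1.5  -0.    1.15  0.02] f [ 0.1 -0.9 -0.5] w 51.4 g 0.0
left [  1.9  -4.3 134. ] force in tool [-0.5  0.8  0.5] torque [-0.03 -0.   -0.01]
fit 472.0 -392.6 pivot [ 390.  -406.8] knob open [ 354.1 -385.4] locked [ 411.4 -370.9]
grip 470.6515664233454 -394.3029376429804 pivot [ 388.7 -408.5] knob open [ 352.8 -387.1] locked [ 410.  -372.6]
```

Emit:
{"api": "apply_moves", "payload": {
  "commands": [
    {"x":-0.02,"y":-0.026,"z":0,"spin":0},
    {"x":-0.02,"y":-0.026,"z":0,"spin":0},
    {"x":-0.02,"y":-0.026,"z":0,"spin":0},
    {"x":-0.02,"y":-0.026,"z":0,"spin":0},
    {"x":0,"y":0,"z":0.03,"spin":0},
    {"x":0,"y":0,"z":0.04,"spin":0},
    {"x":0,"y":0,"z":0.04,"spin":0},
    {"x":0,"y":0,"z":0,"spin":0},
    {"x":0,"y":0,"z":0,"spin":0}
  ],
  "jaw": 0
}}

```text
t: 39.6
ee_pos: [355.7, -387.3, 143.9]
ee_rot: [2.927, 1.139, 0.0]
ft_force: [-0.8, 0.3, 1.1]
width: 43.0
grip_force: 0.0
```

```bash
python3 - <<'E'
from h import *
to(353.7,-387.3,72)
# black knob blob in side image, near its projection
a=grab_frame('side').astype(int)
for P in ([353.7,-387.3,100],[353.7,-387.3,65]): print(proj('side',P))
E
```

```text
t 39.6 p [ 355.7 -387.3  143.9] yang -47.46 q [-0.95  0.46  1.9  -0.    0.78 -0.13] f [-0.8  0.3  1.1] w 43.0 g 0.0
tool shift [-1.4 -1.4 71.9]
[298.71124918 145.11281978]
[298.04696011 155.15341199]
```

Emit:
{"api": "apply_moves", "payload": {
  "commands": [
    {"x":-0.0013,"y":-0.0013,"z":0.03,"spin":0},
    {"x":0,"y":0,"z":0.02,"spin":0},
    {"x":0,"y":0,"z":0.015,"spin":0},
    {"x":0,"y":0,"z":0.006,"spin":0},
    {"x":0,"y":0,"z":0,"spin":0}
  ]
}}

```text
t: 40.28
ee_pos: [353.7, -387.0, 72.4]
ee_rot: [2.927, 1.14, 0.0]
ft_force: [0.7, -0.3, -0.1]
width: 42.8
grip_force: 0.0
```

Emit:
{"api": "apply_moves", "payload": {
  "commands": [
    {"x":0,"y":0,"z":0,"spin":0},
    {"x":0,"y":0,"z":0,"spin":0},
    {"x":0,"y":0,"z":0,"spin":0}
  ],
  "jaw": 1,
  "force": 30
}}

```text
t: 40.65
ee_pos: [353.7, -387.0, 72.7]
ee_rot: [2.927, 1.139, 0.0]
ft_force: [-1.4, 1.5, 5.9]
width: 13.1
grip_force: 29.6
```

```bash
python3 -c "from h import *; tf()"
```

```text
t 40.65 p [ 353.7 -387.    72.7] yang -47.45 q [-0.96  0.58  1.95 -0.    0.61 -0.13] f [-1.4  1.5  5.9] w 13.1 g 29.565005600452423
left [ 83.3 103.1 -50.2] force in tool [-0.  -2.1 -5.9] torque [0.12 0.02 0.02]
```

The knob is gripped. Turning the lever.

Emit:
{"api": "apply_moves", "payload": {
  "commands": [
    {"x":0.0071,"y":-0.0015,"z":0,"spin":10},
    {"x":0.0071,"y":-0.0015,"z":0,"spin":10},
    {"x":0.0071,"y":-0.0015,"z":0,"spin":10},
    {"x":0.0071,"y":-0.0015,"z":0,"spin":10},
    {"x":0,"y":0,"z":0,"spin":0}
  ]
}}

```text
t: 41.28
ee_pos: [375.8, -368.5, 72.7]
ee_rot: [3.141, 0.066, 0.0]
ft_force: [-1.2, 1.2, 7.7]
width: 13.1
grip_force: 29.8
```

```bash
cat >> h.py <<'E'
def lev():
    s,m=st(); th=np.radians(-47.45);c,q=np.cos(th),np.sin(th)
    for o in ((472.0,-392.6),(470.65,-394.3)):
        d=s['ee_pos'][:2]-o; L=np.array([c*d[0]+q*d[1]+45,-q*d[0]+c*d[1]+70]); print('r',np.hypot(*L).round(1),'lever',(196.7-np.degrees(np.arctan2(L[1],L[0]))%360).round(1), L.round(1))
    print('force tool',(m.T@s['ft_force']).round(1))
E
python3 -c "from h import *; lev()"
```

```text
t 41.275 p [ 375.8 -368.5   72.7] yang -87.59 q [-0.9   0.58  1.95  0.    0.61  0.63] f [-1.2  1.2  7.7] w 13.1 g 29.816032648086548
r 40.9 lever 39.0 [-37.8  15.5]
r 42.0 lever 41.5 [-38.1  17.6]
force tool [-1.2 -1.2 -7.7]
```

Working well.

Emit:
{"api": "apply_moves", "payload": {
  "commands": [
    {"x":0.0071,"y":-0.0015,"z":0,"spin":10},
    {"x":0.0071,"y":-0.0015,"z":0,"spin":10},
    {"x":0.0071,"y":-0.0015,"z":0,"spin":10},
    {"x":0.0071,"y":-0.0015,"z":0,"spin":10},
    {"x":0,"y":0,"z":0,"spin":0}
  ]
}}

```text
t: 41.9
ee_pos: [404.4, -368.7, 72.7]
ee_rot: [-2.974, 1.012, -0.001]
ft_force: [0.4, 3.8, 8.6]
width: 13.2
grip_force: 29.9
```

```bash
python3 -c "from h import *; lev()"
```

```text
t 41.9 p [ 404.4 -368.7   72.7] yang -127.6 q [-0.86  0.6   1.9   0.    0.65  1.37] f [0.4 3.8 8.6] w 13.2 g 29.908588528633118
r 40.7 lever 80.0 [-18.3  36.4]
r 42.8 lever 80.9 [-18.6  38.5]
force tool [-2.  -3.3 -8.6]
```

Emit:
{"api": "apply_moves", "payload": {
  "commands": [
    {"x":0.0071,"y":-0.0015,"z":0,"spin":10},
    {"x":0.002,"y":-0.0002,"z":0,"spin":2},
    {"x":0,"y":0,"z":0,"spin":0},
    {"x":0,"y":0,"z":0,"spin":0}
  ]
}}

```text
t: 42.4
ee_pos: [411.7, -372.3, 72.6]
ee_rot: [-2.852, 1.314, 0.003]
ft_force: [-1.9, 7.8, 11.3]
width: 12.9
grip_force: 30.1
```

```bash
python3 -c "from h import *; lev()"
```

```text
t 42.4 p [ 411.7 -372.3   72.6] yang -139.46 q [-0.85  0.61  1.88  0.    0.66  1.58] f [-1.9  7.8 11.3] w 12.9 g 30.11236935853958
r 40.8 lever 91.4 [-10.8  39.3]
r 42.9 lever 91.7 [-11.1  41.5]
force tool [ -7.2  -3.6 -11.3]
```

Emit:
{"api": "apply_moves", "payload": {
  "commands": [
    {"x":0.0015,"y":0,"z":0,"spin":0},
    {"x":0.001,"y":0,"z":0,"spin":0},
    {"x":0,"y":0,"z":0,"spin":0},
    {"x":0,"y":0,"z":0,"spin":0}
  ]
}}

```text
t: 42.9
ee_pos: [411.8, -372.3, 72.5]
ee_rot: [-2.851, 1.312, 0.01]
ft_force: [-9.5, 16.7, 19.0]
width: 13.1
grip_force: 30.9
```

```bash
python3 -c "from h import *; lev()"
```

```text
t 42.9 p [ 411.8 -372.3   72.5] yang -139.44 q [-0.85  0.61  1.87  0.    0.67  1.58] f [-9.5 16.7 19. ] w 13.1 g 30.927403271198273
r 40.8 lever 91.6 [-10.6  39.4]
r 42.9 lever 91.9 [-10.9  41.5]
force tool [-19.1  -3.6 -18.9]
```

At the end stop: a further push did not move it. Easing off, releasing, and checking with code.

Emit:
{"api": "apply_moves", "payload": {
  "commands": [
    {"x":-0.0015,"y":0,"z":0,"spin":0},
    {"x":0,"y":0,"z":0,"spin":0}
  ]
}}

```text
t: 43.15
ee_pos: [411.8, -372.3, 72.6]
ee_rot: [-2.852, 1.313, 0.005]
ft_force: [-4.5, 11.9, 13.4]
width: 13.4
grip_force: 30.3
```

Emit:
{"api": "apply_moves", "payload": {
  "commands": [
    {"x":0,"y":0,"z":0,"spin":0},
    {"x":0,"y":0,"z":0,"spin":0},
    {"x":0,"y":0,"z":-0.02,"spin":0},
    {"x":0,"y":0,"z":-0.04,"spin":0},
    {"x":0,"y":0,"z":-0.05,"spin":0},
    {"x":0,"y":0,"z":-0.05,"spin":0},
    {"x":0,"y":0,"z":0,"spin":0}
  ],
  "jaw": 0.2
}}

```text
t: 44.02
ee_pos: [413.6, -375.2, 235.6]
ee_rot: [2.851, -1.313, 0.01]
ft_force: [0.4, 0.1, -1.2]
width: 34.5
grip_force: 0.0
```

```bash
python3 - <<'E'
from h import *
s,m=st(); print('away', m.T@(np.array([420,-120,230])-s['ee_pos']))
a=grab_frame('side'); th=np.radians(-47.45);c,q=np.cos(th),np.sin(th)
w=lambda X,Y,Z:[471.3+c*X-q*Y,-393.4+q*X+c*Y,55+Z]
K=[proj('side',w(-57,-30,z)) for z in (12,25,40,45)]; print(np.round(K,1))
u,v=np.round(np.mean(K[1:3],0)).astype(int); g=cv2.cvtColor(a,cv2.COLOR_RGB2GRAY)
print(g[v-14:v+14,u-12:u+13])
E
```

```text
t 44.025 p [ 413.6 -375.2  235.6] yang -139.46 q [-0.86  0.39  1.72 -0.    1.02  1.58] f [ 0.4  0.1 -1.2] w 34.5 g 0.0
away [-189.83684183 -170.78336556    4.32336393]
[[279.5 158.1]
 [279.6 154.4]
 [279.7 150. ]
 [279.7 148.6]]
[[ 83  87  89  93  94  94  94  92  93  95  95  97  97  98  98  96  95  95
   92  92  93  91  93  97  97]
 [195 102  81  88  89  95  95  92  91  93  94  93  95  90  94  93  94  95
   92  94  95  98  97  97  96]
 [136 255 203 105  85  89  92  92  94  98  96  96  93  95  92  92  92  92
   91  91  96  94  95  94  95]
 [ 84 100 142 170 136  91  87  94  95  94  95  96  98  95  96  96  92  94
   91  94  95  93  90  93  96]
 [ 71  73  98  77 104 167 132  88  90  94  92  98  96  98  93  95  93  86
   88  86  87  89  87  83  84]
 [217 165 103  66  76  91 103 160 128  89  86  88  87  85  86  81  83 143
  156 155 153 152 152 152 156]
 [125 112 165 140 144 135 145 135 159 146 150 152 153 152 151 151 149 149
  154 154 154 149 144 149 145]
 [111 222 205  92 137 177 245 166  94 136 150 147 144 158 159 176 153 146
  143 116 129 111 131 136 141]
 [200 213 191 138 243 193 100 1
[... 1369 characters left out ...]
52 101  37  11   5  67 144 171 160 158
  159 155 160 161 164 159 163]
 [235 248 178 108 103 124 100 120 124 148 130  91  79 138 123 180 180 165
  159 158 156 157 159 160 161]
 [186 118 103 240 254 187 111 121 107 103 118 166 131  99 147 255 255 216
  171 162 156 158 157 156 159]
 [109 121 238 247 245 247 252 186 156 125 106 112 118 167 179 252 252 252
  255 216 173 160 156 156 159]
 [233 245 242 240 238 240 242 249 184 149 123 111 244 249 246 249 248 248
  249 251 254 255 208 153 157]
 [243 239 235 234 237 236 238 240 244 251 180 136 237 240 237 236 230 236
  246 247 249 252 255 255 228]
 [239 237 236 235 234 235 237 236 239 242 242 241 240 236 235 234 233 234
  243 249 252 255 253 202 145]]
```

The knob shows at column 280, the predicted locked position, beside the basket. The gripper is clear.

```bash
python3 -c "from plant import job_done; print(job_done())"
```

```text
the job is handed in; nothing more can be done
None
```

I handed the job in at about 44 s: the basket, holding the three white cassettes present (there was no fourth), is home against the stop under the rails, and the lever is turned round to its end stop behind it. I did not touch the beaker, the forceps or the black look-alike, and no verdict came back.

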